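# Pack the make-up artist's kit tray

## Task

Pack the kit tray for the next client: stand the round jar in the wide round well, the square bottle in the square well, the lipstick in the narrow round well and the flat compact, still on its edge, in the slot, each upright and right down on the floor of its well. Leave the six-sided jar and the round bottle, which look much the same but do not belong in the kit, standing where they are.

Things in the scene. Friction and masses are not known exactly. Their poses are not given: they have to be found in the camera images.
- jar_center (a point): THE ROUND JAR: squat round cream jar, white with a black lid, plain upright cylinder 56 mm across and 50 mm tall, standing; the point is its centre, 25 mm above its underside, z up. Mass about 0.12 kg. To pack it, grip it in its upper half.
- bottle_center (a point): THE SQUARE BOTTLE: amber bottle, body a square block 38 x 38 mm and 58 mm tall, on it a round black cap 24 mm across up to 80 mm in all, standing; the point is 40 mm above its underside, x and y square to its flat sides, z up. About 0.13 kg. Grip it by two flat sides of the body.
- lipstick_center (a point): THE LIPSTICK: closed black round lipstick with a thin brass band (1 mm recessed) at mid-height, 26 mm across, 72 mm tall, standing on end; the point is its centre, 36 mm above its underside, z up. About 0.05 kg.
- compact_center (a point): THE FLAT COMPACT: closed black rectangular compact standing on its edge, 64 mm long (along its x), 20 mm thick (along its y), 60 mm tall (z up); the point is its centre, 30 mm above its underside. About 0.09 kg. Grip it across its thickness.
- well_wide_floor (a point): THE WIDE ROUND WELL: for the round jar. One of four white square inserts (89 x 89 mm) that fill a low clear kit tray (192 x 192 mm, walls 24 mm high, fixed) two by two, centres 90 mm apart; any insert may be in any quarter and the tray is turned. Round hole 74 mm across, 12 mm deep; the point is the centre of the hole's floor, 8 mm above the table; the insert's top is 20 mm above the table. x and y along the insert's edges, z up. Fixed.
- well_square_floor (a point): THE SQUARE WELL: for the square bottle. White insert like the others, with a square hole 56 x 56 mm, 12 mm deep, sides along x and y; the point is the centre of the hole's floor, 8 mm above the table. Fixed.
- well_narrow_floor (a point): THE NARROW ROUND WELL: for the lipstick. White insert like the others, with a round hole 44 mm across, 12 mm deep; the point is the centre of the hole's floor, 8 mm above the table. Fixed. In all four wells, the gap round the seated thing (about 7 to 9 mm) is too narrow for fingertips: grip each thing high enough that they stay above the insert.
- well_slot_floor (a point): THE SLOT: for the flat compact. White insert like the others, with an oblong hole 78 mm long (along its x) and 38 mm wide (along its y), 12 mm deep; the point is the centre of the hole's floor, 8 mm above the table. Fixed.
- hex_jar_center (a point): look-alike, to be left alone: SIX-SIDED JAR, white with black lid like the round one but hexagonal, 54 mm across flats (62 mm over corners), 50 mm tall; the point is its centre, 25 mm above its underside.
- round_bottle_center (a point): look-alike, to be left alone: ROUND BOTTLE, amber with black cap like the square one but its body is round, 42 mm across, 80 mm tall in all; the point is 40 mm above its underside. The six standing things start at least 115 mm apart (centre to centre), and a little sharpener and a small pot (both 12 mm tall at most) lie between them.
There are look-alikes about, which are no part of the job. Leave any red or yellow look-alike of the part that bears jar_center alone.

How it is judged:
By the outcome, as a careful person would: the job done as asked, in the order asked, and still so for the second after the job is handed in, with the robot touching nothing.
It also fails if it takes over 112 s, if anything falls off the work surface, if the arm or the gripper's body presses on something with over 40 N, if the wrist force passes 120 N, or if a joint passes its speed limit or range.

## Robot

A 6-joint arm with a two-finger parallel gripper is mounted at the origin on the work surface. World frame = base frame: x ahead of the robot, y to its left, z up, the work surface at z = 0. Lengths are in m, angles in rad, forces in N, time in s.
With the tool pointing down it reaches from about 0.425 to 0.95 m from the base axis. Payload 14.7 kg.
Tool frame: the origin (TCP) lies midway between the tips of the shut fingers; the grasp point (between the pads) lies ctrl.tcp_to_grasp behind it (ctrl.tcp_to_grasp is the distance from the TCP to the grasp point, in m); z points along the fingers, y is the direction in which the jaws open and shut (so a half turn about z gives the same grasp; the last joint's range is limited). The gripper opens to 85 mm and grips with 20 to 120 N. Pads are 22 mm wide; open, the fingers measure 114 mm over their backs; the gripper's body (76 mm by 85 mm) begins 54 mm behind the grasp point. The pads swing forward as they close: fully open they stand 13 mm farther back than shut.
Start: joints at [-1.345, 0.48, 1.596, -0, 1.065, -0.047], TCP at [0.175, -0.626, 0.231] pointing down, gripper open.
Joint ranges: [-2.75, 2.75], [-0.82, 2.05], [0.23, 2.67], [-1.56, 4.7], [0.09, 2.69], [-2.92, 2.92]. Speed limits (rad/s): [1.89, 1.89, 2.39, 3.01, 3.01, 3.01].

## Interface

Orientations are given as a rotation vector (axis times angle).
In Python, from rig import ctrl gives the robot as it stands.
- The arm moves only by the tool send_rows, never from a script. Its argument "series" is a list of rows, each a list of 7 numbers: the finger opening in cm, from 0 to 8.54, then the shift along the world's x, y, z in cm, then the turn, a rotation vector about the world's x, y, z in rad. In form: [[grip, dx, dy, dz, rx, ry, rz], ...]. A call has exactly 8 rows; each row is the pose to reach, as a shift and turn from the pose commanded when the call began; what a row does not reach only later rows make up. A row lasts 1/12 s, in which the tool goes at most 41.7 mm and 7.16 degrees, less where a joint would pass 70% of its speed; a pose out of reach is approached as far as the arm can. A call with a gripper value outside its range is refused whole. The fingers move at their own pace and stop on an object; the grip force is fixed at half the most. Time passes only in rows, so rows that repeat a pose let the fingers close, or fill a call up. It gives the time, the measured TCP pose, the force and the opening at its end, in the units of the state.
- ctrl.get_state(): the state, without advancing time (a new reading comes with each control period).
- ctrl.grab_frame(name): name is "scene" or "top"; returns a dict with "pixels" (420x560x3 uint8, blue, green, red), "z_map" (420x560 float32, m along the optical axis (not along the pixel's ray), 0 where there is no reading), "intrinsics" (3x3 intrinsics, pixels), "k1" (the pictures are not rectified: a ray, as slopes to the right and down, at radius r is drawn at 1 + k1 r^2 times it, then the intrinsics apply), "eye" and "orientation" of the camera in the world. Camera axes: x right, y up, looking along -z (the intrinsics and any distortion apply to the point x, -y, -z); pixel columns grow to the right and rows downward; lengths in m; the calibration is good to about 2 mm. A picture is of the moment at which its call begins.
- ctrl.hand_in(): hands the job in, once; it reports no verdict.
Trained networks look in the newest picture that a camera, given by its name, has taken for a name from the list of things; names that differ only in an ending like _2 or _b are one class to them, and where a whole thing is asked for, a point or a joint stands for the part that bears it (a point fixed in the world has none). Each returns a list of dicts, best first, with "p" (0 to 1); they miss things now and then, are a little off and sometimes report something else, mostly with a low value. They report only what shows in the picture. A call takes as long as a camera call. They do not tell look-alikes from the thing itself.
- ctrl.cut_out(camera, name): "mask" (420x560 bool, what is visible of it) and "uv" ([column, row] in pixels, amid what is visible of it).
The state is a dict: "t": time; "joint_positions": joint angles; "joint_vel": joint speeds; "joint_torque": joint torques, N m; "tcp_pos": TCP position; "tool_rot": TCP orientation; "contact_force": force on the tool from outside, world axes, zero at the start; "wrist_torque": the same for the moment, N m; "grip_width": finger opening in m.
Only numpy, scipy, OpenCV 4.12 (cv2) and the standard library are available. Lean on these libraries where they do the work, as an engineer would, in place of code of your own. Each camera call takes 0.05 s, during which the arm holds its last target.

## Working session

There is one attempt and no reset: what is moved stays moved. The work goes in short steps, Python scripts to look and compute and a tool call to move; the robot and the scene stay as the last step left them, time stands still between calls to the robot, and variables do not carry over. Pictures are saved under pics/ and viewed, and the job is handed in when it is done.

Besides the shell and the picture viewer there is one more tool, called after "Call:" as name(argument=value, ...) on one line, values as JSON. send_rows: Moves the arm, as the interface text tells. Its arguments: {"type":"object","properties":{"series":{"type":"array"}},"required":["series"]}

```bash
ls; mkdir -p pics; python3 - <<'E'
from rig import ctrl
import cv2,pickle
s=ctrl.get_state()
print({k:s[k] for k in ('t','tcp_pos','tool_rot','grip_width','contact_force')},ctrl.tcp_to_grasp)
for n in('scene','top'):
    f=ctrl.grab_frame(n); pickle.dump(f,open(n+'.pkl','wb'))
    cv2.imwrite(f'pics/{n}0.png',f['pixels']); print(n,f['intrinsics'],f['k1'],f['eye'],f['orientation'])
E
```

```text
pics
{'t': 0.0, 'tcp_pos': array([ 0.17503968, -0.62556005,  0.2306557 ]), 'tool_rot': array([-3.11120857e+00, -4.27075026e-01,  2.04534587e-04]), 'grip_width': 0.08499558790121005, 'contact_force': array([-1.40736003,  0.33249278, -0.64818529])} 0.0187
scene [[417.28024201   0.         283.15610605]
 [  0.         417.28024201 205.41731452]
 [  0.           0.           1.        ]] 0.001651260229528209 [ 1.02590902 -0.45447527  0.6480335 ] [0.76360056 0.42158147 0.91346765]
top [[445.43950494   0.         275.04387676]
 [  0.         445.43950494 212.30967483]
 [  0.           0.           1.        ]] -0.07340432882675153 [ 0.3768295  -0.09784842  1.17884647] [ 0.10739929 -0.06411349 -1.59528057]
```

View pics/scene0.png

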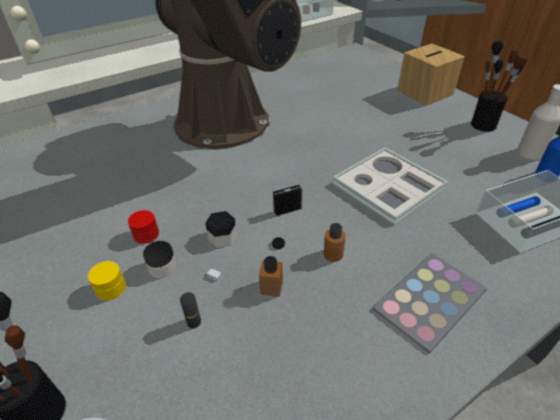

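View pics/top0.png

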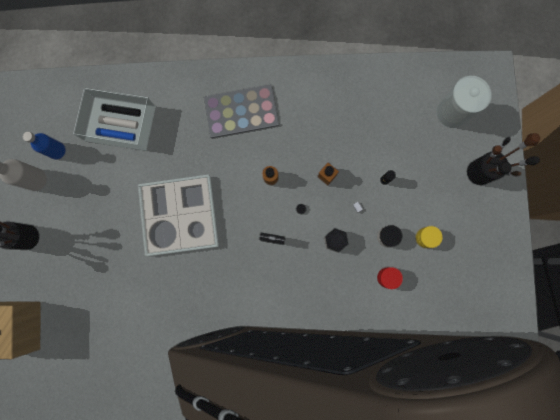

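```bash
cat > h.py <<'E'
import numpy as np,cv2,pickle
from scipy.spatial.transform import Rotation as R
def dist(f): return np.array([f['k1'],0,0,0,0.])
def cloud(f):
    H,W=f['z_map'].shape
    u,v=np.meshgrid(np.arange(W),np.arange(H))
    p=cv2.undistortPoints(np.stack([u,v],-1).reshape(-1,1,2).astype(float),f['intrinsics'],dist(f)).reshape(H,W,2)
    z=f['z_map']
    c=np.stack([p[...,0]*z,-p[...,1]*z,-z],-1)
    return c@R.from_rotvec(f['orientation']).as_matrix().T+f['eye']
def proj(f,P):
    c=(np.asarray(P,float)-f['eye'])@R.from_rotvec(f['orientation']).as_matrix()
    q=c*[1,-1,-1]
    return cv2.projectPoints(q.reshape(-1,1,3),np.zeros(3),np.zeros(3),f['intrinsics'],dist(f))[0].reshape(q.shape[:-1]+(2,))
def ortho(f,h,x0,x1,y0,y1,res):
    # rows: x decreasing downward ; cols: y decreasing to the right
    xs=np.arange(x1,x0,-res); ys=np.arange(y1,y0,-res)
    X,Y=np.meshgrid(xs,ys,indexing='ij')
    uv=proj(f,np.stack([X,Y,np.full_like(X,h)],-1)).astype(np.float32)
    return cv2.remap(f['pixels'],uv[...,0],uv[...,1],cv2.INTER_CUBIC)
def load(n): return pickle.load(open(n+'.pkl','rb'))
E
python3 - <<'E'
from h import *
from rig import ctrl
import cv2
t=load('top');s=load('scene')
c=cloud(t);cs=cloud(s)
for n,u in dict(jar=(390,236),hexj=(337,240),sq=(328,171),rb=(270,173),lip=(390,176),comp=(272,238),red=(390,278),yel=(430,237),table=(310,130),ins=(178,215)).items(): print(n,c[u[1],u[0]].round(3))
crop=cv2.resize(t['pixels'][140:300,120:450],None,fx=2.4,fy=2.4,interpolation=cv2.INTER_CUBIC);cv2.imwrite('pics/topc.png',crop)
crop=cv2.resize(s['pixels'][140:340,80:460],None,fx=2.1,fy=2.1,interpolation=cv2.INTER_CUBIC);cv2.imwrite('pics/scenec.png',crop)
for n in ['jar_center','bottle_center','lipstick_center','compact_center','well_wide_floor','well_square_floor','well_narrow_floor','well_slot_floor','hex_jar_center','round_bottle_center']:
  for cam in('top','scene'):
    for r in ctrl.cut_out(cam,n): print(n,cam,round(r['p'],2),np.round(r['uv'],1),r['mask'].sum())
print(ctrl.get_state()['t'])
E
```

```text
jar [ 0.432 -0.357  0.051]
hexj [ 0.426 -0.224  0.045]
sq [ 0.598 -0.204  0.08 ]
rb [ 0.597 -0.059  0.08 ]
lip [ 0.582 -0.361  0.07 ]
comp [ 0.435 -0.059  0.06 ]
red [ 0.327 -0.353  0.05 ]
yel [ 0.427 -0.46   0.049]
table [ 0.728 -0.168  0.003]
ins [0.504 0.189 0.022]
jar_center top 0.77 [428.5 236.2] 455
jar_center top 0.63 [389.5 236.6] 460
jar_center top 0.6 [391.5 275.8] 476
jar_center scene 0.7 [160.8 253.6] 968
jar_center scene 0.7 [109.6 280.8] 1137
jar_center scene 0.69 [143. 228.] 849
bottle_center scene 0.6 [270.8 275.4] 813
lipstick_center top 0.63 [387.4 178.2] 165
lipstick_center scene 0.89 [190.  310.5] 469
compact_center top 0.71 [269.  237.4] 214
compact_center scene 0.66 [288.6 198.9] 709
well_wide_floor top 0.96 [161.3 235.4] 1153
well_wide_floor top 0.17 [190.8 195. ] 1134
well_wide_floor scene 0.74 [387.5 164.2] 785
well_square_floor scene 0.68 [393.1 199.5] 974
well_narrow_floor top 0.77 [198.9 231.4] 1134
well_narrow_floor top 0.32 [272.  239.4] 241
well_narrow_floor scene 0.81 [365.4 177.4] 844
well_slot_floor top 0.93 [159.2 199.5] 1138
well_slot_floor top 0.27 [332.7 237.3] 434
well_slot_floor scene 0.84 [418.2 181.8] 878
hex_jar_center top 0.77 [337.1 240.1] 405
hex_jar_center scene 0.93 [223.2 229.6] 871
round_bottle_center top 0.52 [270.2 176.9] 260
round_bottle_center scene 0.88 [330.6 244.4] 648
1.1
```

View pics/topc.png

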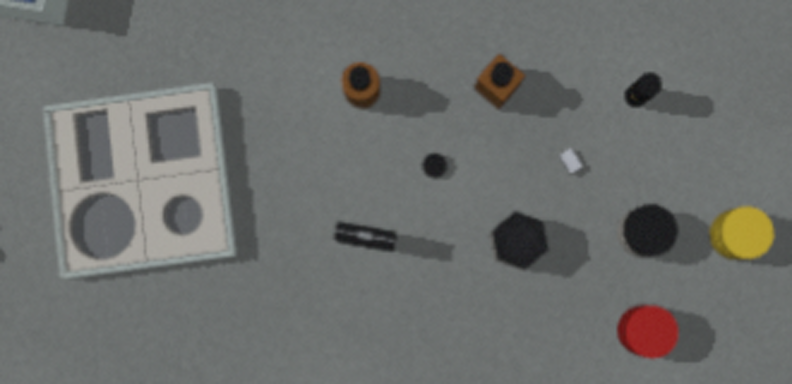

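View pics/scenec.png

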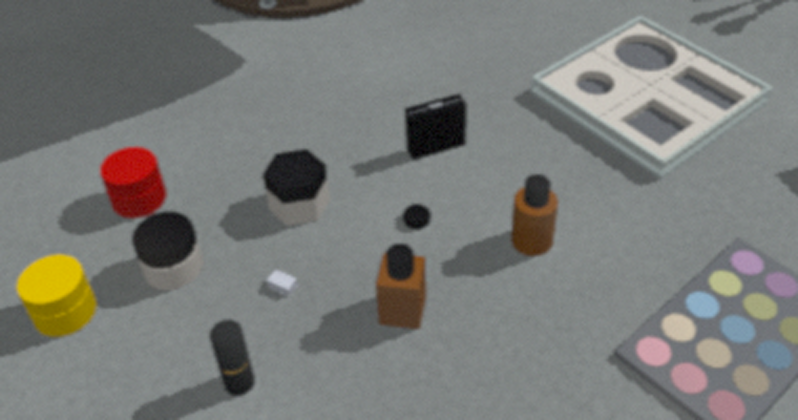

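```bash
python3 - <<'E'
from h import *
t=load('top');s=load('scene')
ct=cloud(t);cs=cloud(s)
ok=lambda f:f['z_map']>0
# depth-based tops
for n,(x,y,h,r) in dict(jar=(.432,-.357,.05,.045),hexj=(.426,-.224,.05,.045),sq=(.598,-.204,.08,.03),rb=(.597,-.059,.08,.03),lip=(.582,-.361,.072,.03),comp=(.435,-.059,.06,.05)).items():
  for k,f,c in(('top',t,ct),('sc',s,cs)):
    m=ok(f)&(np.hypot(c[...,0]-x,c[...,1]-y)<r)&(abs(c[...,2]-h)<.008)
    p=c[m][:,:2].astype(np.float32); 
    rect=cv2.minAreaRect(p*1000); print(n,k,m.sum(),p.mean(0).round(4),np.median(c[m][:,2]).round(4),np.round(rect[0],1),np.round(rect[1],1),round(rect[2],1))
# square body top
for k,f,c in(('top',t,ct),('sc',s,cs)):
    m=ok(f)&(np.hypot(c[...,0]-.598,c[...,1]+.204)<.04)&(abs(c[...,2]-.058)<.006)
    p=c[m][:,:2].astype(np.float32);rect=cv2.minAreaRect(p*1000);print('sqbody',k,m.sum(),[np.round(a,1) for a in rect])
def tile(h,cx,cy,w,name,sc=None):
    a=[cv2.resize(ortho(f,h,cx-w,cx+w,cy-w,cy+w,2*w/390),(390,390)) for f in(t,s)]
    for i in a: cv2.drawMarker(i,(195,195),(0,255,255),0,12)
    return np.hstack(a)
cv2.imwrite('pics/tray.png',tile(.02,.497,.19,.11,''))
cv2.imwrite('pics/sq58.png',tile(.058,.598,-.204,.04,''))
E
```

```text
jar top 390 [ 0.4329 -0.3604] 0.0494 [ 432.8 -360.3] [54.6 54.9] 44.7
jar sc 530 [ 0.4392 -0.3613] 0.0481 [ 437.1 -361.1] [54.6 54.1] 23.5
hexj top 398 [ 0.4266 -0.2209] 0.049 [ 426.7 -221.2] [54.1 59.4] 38.1
hexj sc 464 [ 0.4323 -0.2227] 0.048 [ 430.2 -221.5] [55.2 60.3] 39.0
sq top 72 [ 0.6003 -0.2056] 0.0782 [ 600.3 -205.9] [22.8 20.9] 89.3
sq sc 132 [ 0.6046 -0.2085] 0.0779 [ 603.1 -207.9] [21.6 24.1] 57.0
rb top 71 [ 0.6    -0.0588] 0.0788 [601. -59.] [20.2 23.1] 88.9
rb sc 109 [ 0.6053 -0.0587] 0.0783 [604.4 -57.7] [23.3 23.7] 46.8
lip top 86 [ 0.5854 -0.3617] 0.0709 [ 585.8 -361.9] [23.5 24.5] 73.7
lip sc 185 [ 0.5898 -0.3626] 0.0702 [ 588.6 -362.3] [25.5 24.1] 16.4
comp top 203 [ 0.4349 -0.0596] 0.0585 [435.  -59.5] [63.5 20.2] 78.6
comp sc 222 [ 0.4408 -0.0601] 0.0577 [439.5 -58.7] [63.6 22.1] 77.7
sqbody top 143 [array([ 600.1, -205.9]), array([37.6, 38.2]), np.float64(47.3)]
sqbody sc 248 [array([ 603.8, -207.9]), array([38. , 39.4]), np.float64(47.2)]
```

View pics/tray.png

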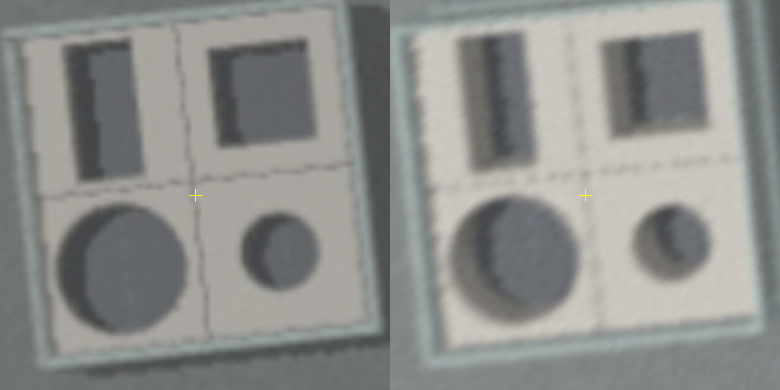

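View pics/sq58.png

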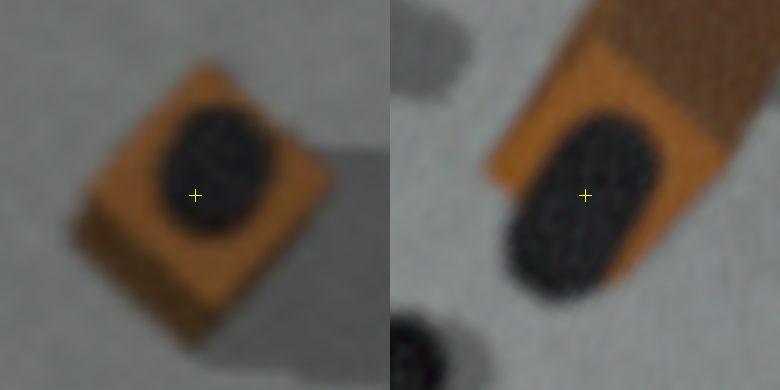

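```bash
python3 - <<'E'
from h import *
t=load('top');s=load('scene')
res=.0005;cx,cy,w=.497,.19,.12
for k,f in(('top',t),('sc',s)):
    o=ortho(f,.02,cx-w,cx+w,cy-w,cy+w,res)
    g=cv2.cvtColor(o,cv2.COLOR_BGR2GRAY); hsv=o.astype(int)
    # white = bright and not bluish
    m=((g>125)&(hsv[...,2]>=hsv[...,0]-8)).astype(np.uint8)*255
    m=cv2.morphologyEx(m,cv2.MORPH_CLOSE,np.ones((9,9)))
    cv2.imwrite(f'pics/m_{k}.png',m)
    cs,h=cv2.findContours(m,cv2.RETR_CCOMP,cv2.CHAIN_APPROX_NONE)
    for c,hh in zip(cs,h[0]):
        a=cv2.contourArea(c)*res*res*1e6
        if a<800: continue
        (u,v),(a1,a2),ang=cv2.minAreaRect(c)
        print(k,'hole' if hh[3]>=0 else 'outer',round(a),'x,y',round(cx+w-v*res,4),round(cy+w-u*res,4),'size',round(a1*res*1e3,1),round(a2*res*1e3,1),round(ang,1))
for k,f in(('top',t),('sc',s)):
    c=cloud(f);m=(f['z_map']>0)&(abs(c[...,0]-.437)<.05)&(abs(c[...,1]+.06)<.05)&(abs(c[...,2]-.058)<.008)
    p=c[m][:,:2];e,v=np.linalg.eigh(np.cov(p.T));print('compact dir',np.degrees(np.arctan2(v[1,1],v[0,1])), [np.round(a,1) for a in cv2.boxPoints(cv2.minAreaRect((p*1000).astype(np.float32)))])
    m=(f['z_map']>0)&(np.hypot(c[...,0]-.602,c[...,1]+.207)<.04)&(abs(c[...,2]-.058)<.006)
    print(np.round(cv2.boxPoints(cv2.minAreaRect((c[m][:,:2]*1000).astype(np.float32))),1).tolist())
    for q in [(0.15,.75),( .728,-.168),(.75,-.3)]: pass
    print('table z',np.median(c[...,2][(f['z_map']>0)&(abs(c[...,0]-.52)<.04)&(abs(c[...,1]+.28)<.03)]))
from rig import ctrl
E
```

```text
top outer 37688 x,y 0.5059 0.193 size 195.3 196.4 83.6
top hole 1524 x,y 0.4655 0.1427 size 43.5 44.0 0.0
top hole 4286 x,y 0.4555 0.2325 size 73.8 74.1 47.7
top hole 3189 x,y 0.5545 0.1524 size 58.1 57.5 83.9
top hole 3007 x,y 0.5448 0.2418 size 79.6 39.7 83.8
sc outer 54861 x,y 0.4972 0.1902 size 239.5 239.5 90.0
sc hole 1207 x,y 0.4709 0.1414 size 40.0 37.5 45.0
sc hole 3658 x,y 0.462 0.2306 size 69.1 67.7 61.9
sc hole 2610 x,y 0.56 0.1504 size 53.7 52.9 83.7
sc hole 2421 x,y 0.5504 0.2396 size 75.2 34.4 83.7
sc hole 1686 x,y 0.5209 0.0923 size 191.0 11.8 83.7
compact dir 79.02849183180459 [array([418.9, -88.6], dtype=float32), array([438.7, -92.6], dtype=float32), array([451.2, -30.3], dtype=float32), array([431.4, -26.3], dtype=float32)]
[[573.2999877929688, -206.8000030517578], [601.4000244140625, -232.6999969482422], [626.7999877929688, -205.10000610351562], [598.7999877929688, -179.1999969482422]]
table z -0.0005185233136482115
compact dir 77.42051571361031 [array([421.9, -87.5], dtype=float32), array([443.5, -92.2], dtype=float32), array([457.2, -29.4], dtype=float32), array([435.6, -24.6], dtype=float32)]
[[576.4000244140625, -208.39999389648438], [605.2999877929688, -235.1999969482422], [631.2000122070312, -207.3000030517578], [602.2999877929688, -180.5]]
table z -0.0014275732578590272
```

Call:
send_rows(series=[[8.5, 2.7, 2.8, -1, 0, 0, 0.06], [8.5, 5.5, 5.6, -2, 0, 0, 0.13], [8.5, 8.2, 8.4, -3, 0, 0, 0.19], [8.5, 11, 11.2, -4, 0, 0, 0.26], [8.5, 13.7, 14, -5, 0, 0, 0.32], [8.5, 16.5, 16.8, -6, 0, 0, 0.38], [8.5, 19.2, 19.6, -7, 0, 0, 0.45], [8.5, 22, 22.4, -8, 0, 0, 0.513]])

```text
t: 1.77
tcp_pos: [0.3961, -0.4006, 0.1511]
tool_rot: [2.9, 1.207, 0.0]
contact_force: [1.3, -1.0, 0.4]
grip_width: 0.0849
```

Call:
send_rows(series=[[8.5, 2, 2, 0, 0, 0, 0], [8.5, 4, 4.1, 0, 0, 0, 0], [8.5, 4, 4.1, -1, 0, 0, 0], [8.5, 4, 4.1, -2, 0, 0, 0], [8.5, 4, 4.1, -3, 0, 0, 0], [8.5, 4, 4.1, -3, 0, 0, 0], [8.5, 4, 4.1, -3, 0, 0, 0], [8.5, 4, 4.1, -3, 0, 0, 0]])

```text
t: 2.43
tcp_pos: [0.4346, -0.3617, 0.1213]
tool_rot: [-2.903, -1.201, 0.0]
contact_force: [-0.1, 0.2, 0.6]
grip_width: 0.0851
```

```bash
cat > st.py <<'E'
from h import *
from rig import ctrl
import sys
s=ctrl.get_state()
M=R.from_rotvec(s['tool_rot']).as_matrix()
print('t',round(s['t'],2),'tcp',s['tcp_pos'].round(4),'jaw',np.degrees(np.arctan2(M[1,1],M[0,1])).round(2),'zaxis',M[:,2].round(3),'grip',round(s['grip_width'],4),'F',s['contact_force'].round(1),'q',s['joint_positions'].round(2))
if len(sys.argv)>1:
    for n in('scene','top'):
        f=ctrl.grab_frame(n); pickle.dump(f,open(n+'.pkl','wb')); cv2.imwrite(f'pics/{n}_{sys.argv[1]}.png',f['pixels'])
E
python3 st.py a
```

```text
t 2.43 tcp [ 0.4346 -0.3617  0.1213] jaw -45.06 zaxis [-0.  0. -1.] grip 0.0851 F [-0.1  0.2  0.6] q [-0.75  0.5   1.89 -0.    0.75  0.04]
```

```bash
python3 - <<'E'
from h import *
t=load('top');s=load('scene')
P=np.array([.4346,-.3617,.1213])
for f,n in((t,'t'),(s,'s')):
    im=f['pixels'].copy()
    print(n,proj(f,P),proj(f,np.array([.435,-.361,.05])))
a=cv2.resize(t['pixels'][180:300,310:470],(640,480)); 
u,v=proj(s,P).astype(int); b=cv2.resize(s['pixels'][max(v-80,0):v+120,max(u-100,0):u+100],(480,480))
cv2.imwrite('pics/ab.png',np.hstack([a[:, :300*1],b]))
E
python3 - <<'E'
E
```

```text
t [398.45573815 233.267014  ] [391.25538044 234.85343414]
s [147.791651   223.27983099] [156.7062184  249.70344401]
```

View pics/scene_a.png

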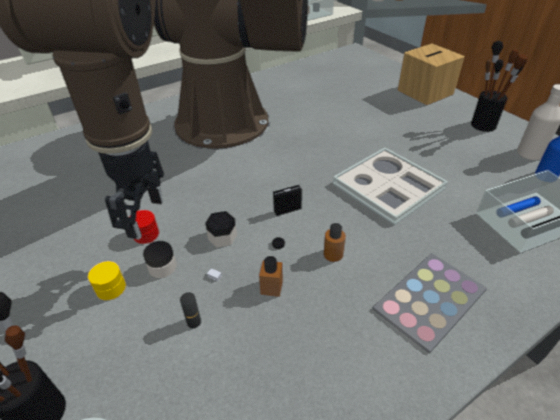

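View pics/top_a.png

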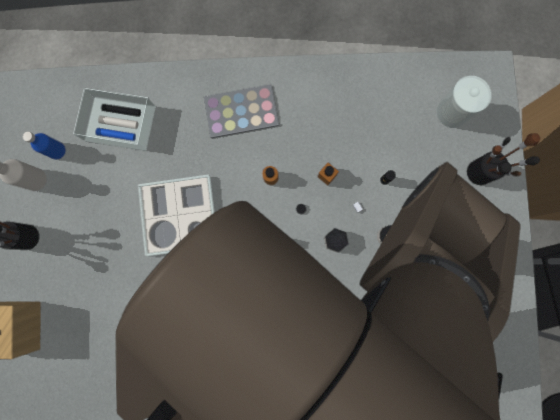

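```bash
python3 - <<'E'
from h import *
s=load('scene')
P=np.array([.4346,-.3617,.1213+.013]);d=np.array([.7071,-.7071,0])*.0425
im=cv2.resize(s['pixels'][150:290,70:250],None,fx=4,fy=4,interpolation=cv2.INTER_CUBIC)
for q in(P-d,P+d,P,P-d*57/42.5,P+d*57/42.5):
    u,v=(proj(s,q)-[70,150])*4+1.5; cv2.drawMarker(im,(int(u),int(v)),(0,255,255),0,14,2)
u,v=(proj(s,np.array([.435,-.361,.05]))-[70,150])*4+1.5; cv2.drawMarker(im,(int(u),int(v)),(0,0,255),0,14,2)
cv2.imwrite('pics/tips.png',im)
E
```

```text
(no output)
```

View pics/tips.png

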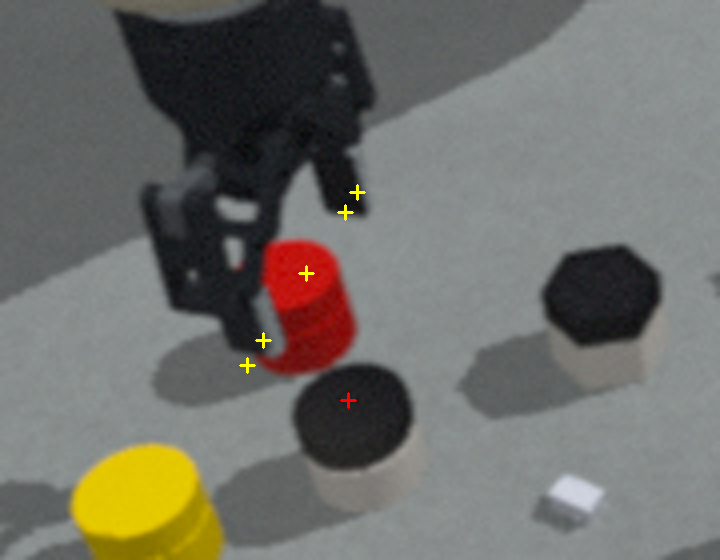

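Call:
send_rows(series=[[8.5, 0, 0, -2.6, 0, 0, 0], [8.5, 0, 0, -5.2, 0, 0, 0], [8.5, 0, 0, -7.5, 0, 0, 0], [8.5, 0, 0, -9, 0, 0, 0], [8.5, 0, 0, -10, 0, 0, 0], [8.5, 0, 0, -10.4, 0, 0, 0], [8.5, 0, 0, -10.4, 0, 0, 0], [5, 0, 0, -10.4, 0, 0, 0]])

```text
t: 3.2
tcp_pos: [0.4355, -0.3614, 0.018]
tool_rot: [2.902, 1.202, 0.001]
contact_force: [0.4, 0.8, -0.1]
grip_width: 0.0748
```

Call:
send_rows(series=[[5, 0, 0, 0, 0, 0, 0], [4.5, 0, 0, 0, 0, 0, 0], [4.5, 0, 0, 0, 0, 0, 0], [4.5, 0, 0, 0, 0, 0, 0], [4.5, 0, 0, 0, 0, 0, 0], [4.5, 0, 0, 0, 0, 0, 0], [4.5, 0, 0, 0, 0, 0, 0], [4.5, 0, 0, 0, 0, 0, 0]])

```text
t: 3.87
tcp_pos: [0.4356, -0.3614, 0.0187]
tool_rot: [2.901, 1.202, 0.001]
contact_force: [-2.1, 0.9, 10.5]
grip_width: 0.055
```

```bash
python3 st.py b; python3 - <<'E'
from h import *
s=load('scene')
cv2.imwrite('pics/b.png',cv2.resize(s['pixels'][180:310,80:260],None,fx=4,fy=4,interpolation=cv2.INTER_CUBIC))
E
```

```text
t 3.87 tcp [ 0.4356 -0.3614  0.0187] jaw -44.97 zaxis [ 0.001 -0.001 -1.   ] grip 0.055 F [-2.1  0.9 10.5] q [-0.75  0.66  1.95 -0.    0.53  0.04]
```

View pics/b.png

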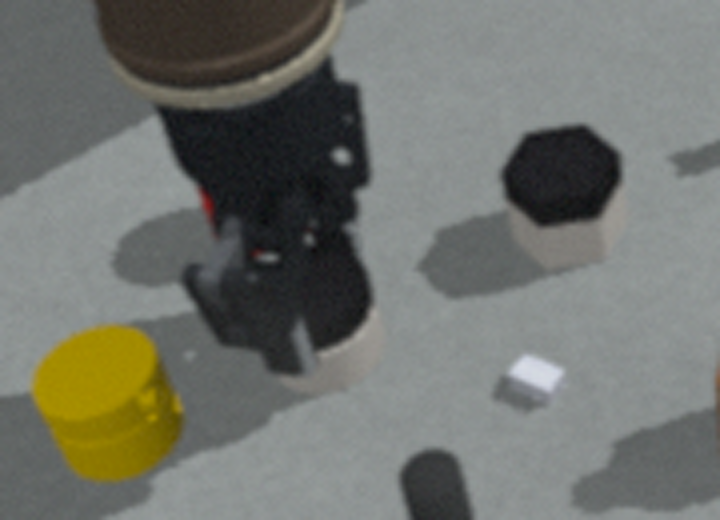

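Call:
send_rows(series=[[4.5, 0, 0, 1, 0, 0, 0], [4.5, 0, 0, 3, 0, 0, 0], [4.5, 0, 0, 6, 0, 0, 0], [4.5, 0, 0, 9, 0, 0, 0], [4.5, 0.2, 2, 11, 0, 0, 0], [4.5, 0.4, 5, 12, 0, 0, 0], [4.5, 0.6, 8.5, 12, 0, 0, 0], [4.5, 0.8, 12, 12, 0, 0, 0]])

```text
t: 4.63
tcp_pos: [0.4436, -0.2404, 0.1393]
tool_rot: [2.901, 1.2, 0.003]
contact_force: [1.0, 0.5, -1.9]
grip_width: 0.0546
```

Call:
send_rows(series=[[4.5, 0.2, 3.8, 0, 0, 0, 0], [4.5, 0.4, 7.6, 0, 0, 0, 0], [4.5, 0.6, 11.4, 0, 0, 0, 0], [4.5, 0.8, 15.2, 0, 0, 0, 0], [4.5, 1, 19, 0, 0, 0, 0], [4.5, 1.2, 22.8, 0, 0, 0, 0], [4.5, 1.4, 26.6, 0, 0, 0, 0], [4.5, 1.5, 30.4, 0, 0, 0, 0]])

```text
t: 5.3
tcp_pos: [0.4582, 0.065, 0.1384]
tool_rot: [2.902, 1.203, 0.002]
contact_force: [0.8, -0.1, -2.5]
grip_width: 0.0543
```

Call:
send_rows(series=[[4.5, 0, 3.8, 0, 0, 0, 0], [4.5, 0, 7.6, 0, 0, 0, 0], [4.5, 0, 11.4, 0, 0, 0, 0], [4.5, 0, 14.5, -1, 0, 0, 0], [4.5, 0, 16.2, -3, 0, 0, 0], [4.5, 0, 16.9, -4.5, 0, 0, 0], [4.5, 0, 16.9, -6, 0, 0, 0], [4.5, 0, 16.9, -6, 0, 0, 0]])

```text
t: 5.97
tcp_pos: [0.4568, 0.2323, 0.076]
tool_rot: [2.901, 1.205, -0.004]
contact_force: [-1.3, 0.1, -1.9]
grip_width: 0.0546
```

```bash
python3 st.py c; python3 - <<'E'
from h import *
s=load('scene')
cv2.imwrite('pics/c.png',cv2.resize(s['pixels'][100:240,310:470],None,fx=4,fy=4,interpolation=cv2.INTER_CUBIC))
E
```

```text
t 5.97 tcp [0.4568 0.2323 0.076 ] jaw -44.9 zaxis [-0.002 -0.001 -1.   ] grip 0.0546 F [-1.3  0.1 -1.9] q [0.41 0.52 2.04 0.   0.59 1.19]
```

View pics/c.png

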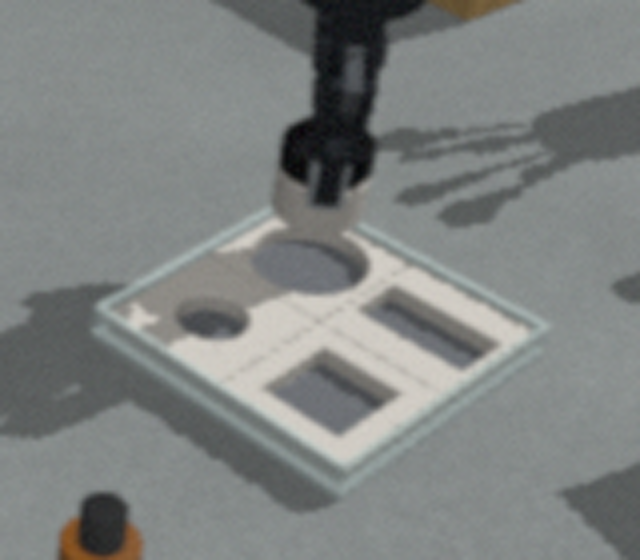

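View pics/top_c.png

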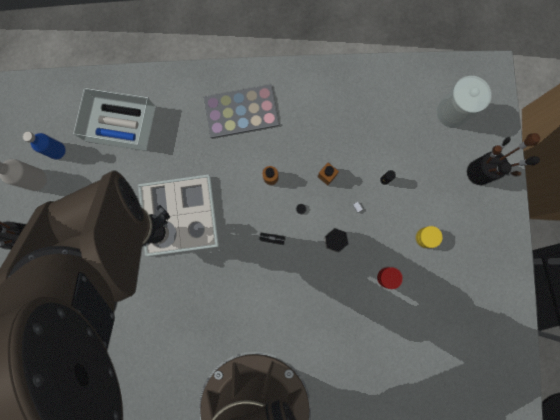

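```bash
cat > ov.py <<'E'
from h import *
def ov(cam,items,crop,fx,out):
    s=load(cam);u0,u1,v0,v1=crop
    im=cv2.resize(s['pixels'][v0:v1,u0:u1],None,fx=fx,fy=fx,interpolation=cv2.INTER_CUBIC)
    for P,col in items:
        q=((proj(s,np.asarray(P))-[u0,v0]+.5)*fx-.5)
        cv2.polylines(im,[np.round(q*8).astype(np.int32).reshape(-1,1,2)],True,col,1,cv2.LINE_AA,3)
    cv2.imwrite(out,im)
a=np.linspace(0,2*np.pi,60)
def circ(x,y,z,r): return np.stack([x+r*np.cos(a),y+r*np.sin(a),0*a+z],-1)
def rect(x,y,z,lx,ly,deg):
    c,s=np.cos(np.radians(deg)),np.sin(np.radians(deg))
    return np.array([[x+c*i*lx/2-s*j*ly/2,y+s*i*lx/2+c*j*ly/2,z] for i,j in((1,1),(1,-1),(-1,-1),(-1,1))])
E
python3 - <<'E'
from ov import *
x,y=.4632,.2315
ov('scene',[(circ(x,y,.107,.028),(0,255,0)),(circ(x,y,.057,.028),(0,255,0)),(circ(.462,.2306,.02,.037),(0,0,255))],(340,440,110,190),7,'pics/c2.png')
E
```

```text
(no output)
```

View pics/c2.png

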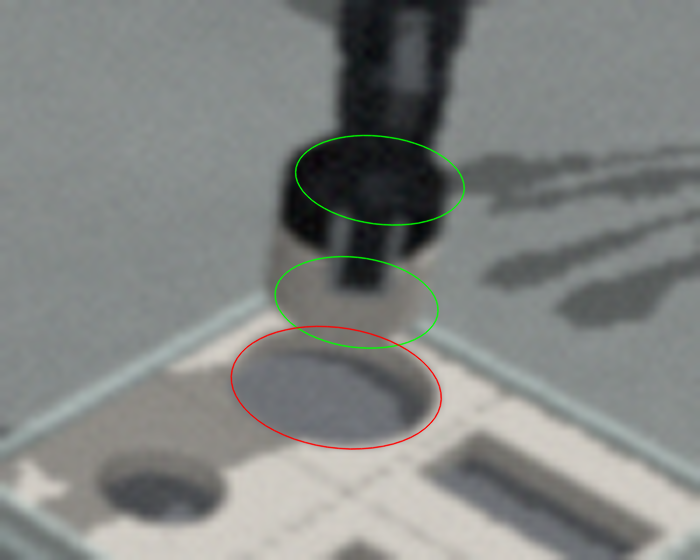

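```bash
python3 - <<'E'
from ov import *
x,y=.4585,.229
ov('scene',[(circ(x,y,.107,.028),(0,255,0)),(circ(x,y,.057,.028),(0,255,0)),(circ(.462,.2306,.02,.037),(0,0,255))],(340,440,110,190),7,'pics/c3.png')
ov('top',[(circ(.4555,.2325,.02,.037),(0,0,255)),(circ(.457,.2315,.107,.028),(0,255,0)),(circ(.457,.2315,.057,.028),(0,255,0))],(120,220,180,260),7,'pics/c4.png')
E
```

```text
(no output)
```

View pics/c3.png

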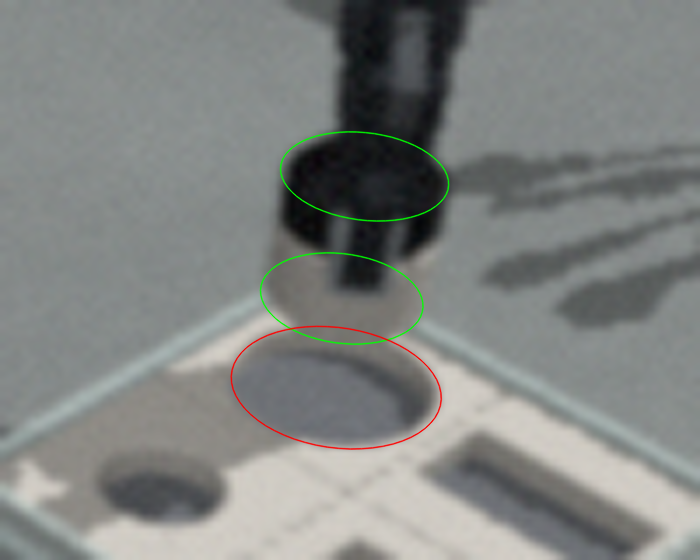

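View pics/c4.png

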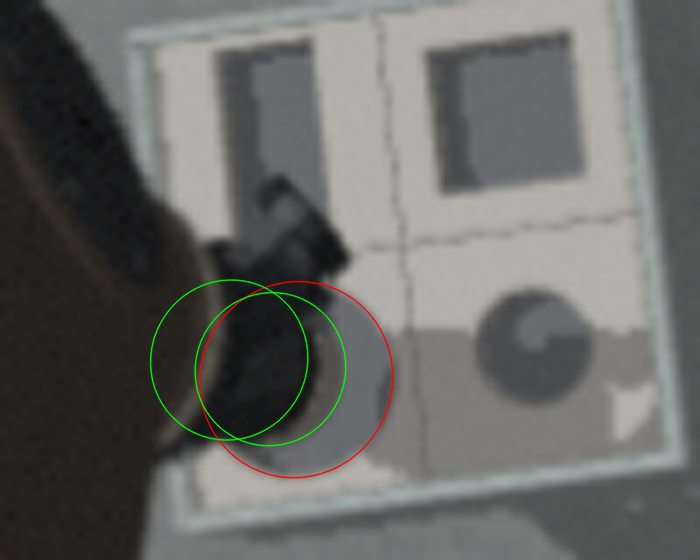

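Call:
send_rows(series=[[4.5, 0.1, 0.15, -1, 0, 0, 0], [4.5, 0.1, 0.15, -2, 0, 0, 0], [4.5, 0.1, 0.15, -3, 0, 0, 0], [4.5, 0.1, 0.15, -3.8, 0, 0, 0], [4.5, 0.1, 0.15, -4.3, 0, 0, 0], [4.5, 0.1, 0.15, -4.6, 0, 0, 0], [4.5, 0.1, 0.15, -4.8, 0, 0, 0], [4.5, 0.1, 0.15, -4.9, 0, 0, 0]])

```text
t: 6.73
tcp_pos: [0.4591, 0.2335, 0.028]
tool_rot: [-2.902, -1.203, 0.0]
contact_force: [-0.6, -0.5, -1.6]
grip_width: 0.0543
```

```bash
python3 st.py d; python3 - <<'E'
from ov import *
ov('scene',[(circ(.462,.2306,.058,.028),(0,255,0)),(circ(.462,.2306,.02,.037),(0,0,255))],(340,440,110,190),7,'pics/d.png')
E
```

```text
t 6.73 tcp [0.4591 0.2335 0.028 ] jaw -44.98 zaxis [-0. -0. -1.] grip 0.0543 F [-0.6 -0.5 -1.6] q [0.41 0.6  2.06 0.   0.48 1.2 ]
```

View pics/d.png

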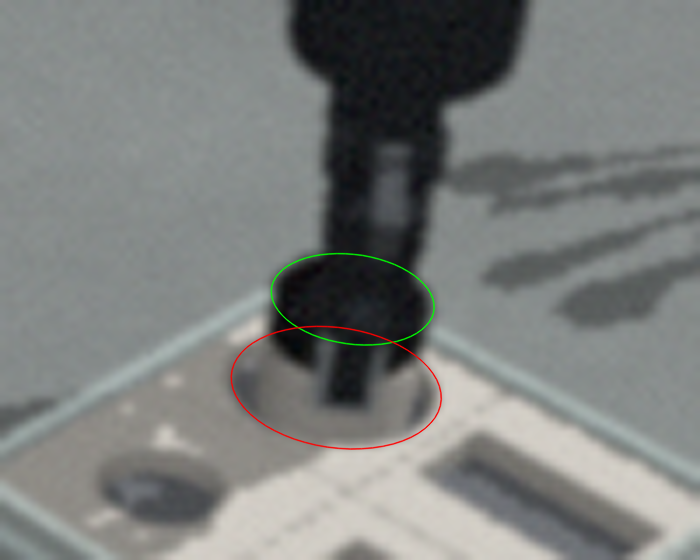

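Call:
send_rows(series=[[4.5, 0, 0, -0.1, 0, 0, 0], [4.5, 0, 0, -0.1, 0, 0, 0], [4.5, 0, 0, -0.15, 0, 0, 0], [4.5, 0, 0, -0.15, 0, 0, 0], [4.5, 0, 0, -0.2, 0, 0, 0], [4.5, 0, 0, -0.2, 0, 0, 0], [4.5, 0, 0, -0.2, 0, 0, 0], [4.5, 0, 0, -0.2, 0, 0, 0]])

```text
t: 7.5
tcp_pos: [0.4592, 0.2336, 0.0267]
tool_rot: [-2.902, -1.203, -0.001]
contact_force: [-1.3, -0.2, 6.7]
grip_width: 0.0542
```

Call:
send_rows(series=[[7.2, 0, 0, 0, 0, 0, 0], [7.2, 0, 0, 0, 0, 0, 0], [7.2, 0, 0, 0, 0, 0, 0], [7.2, 0, 0, 0, 0, 0, 0], [7.2, 0, 0, 1.5, 0, 0, 0], [7.2, 0, 0, 4, 0, 0, 0], [7.2, 0, 0, 7.5, 0, 0, 0], [7.2, 0, 0, 11, 0, 0, 0]])

```text
t: 8.17
tcp_pos: [0.4583, 0.2332, 0.1369]
tool_rot: [2.902, 1.203, -0.003]
contact_force: [0.7, -0.1, 0.2]
grip_width: 0.0723
```

```bash
python3 st.py e; python3 - <<'E'
from ov import *
ov('scene',[(circ(.462,.2306,.058,.028),(0,255,0)),(circ(.462,.2306,.02,.037),(0,0,255))],(340,440,110,190),7,'pics/e.png')
E
```

```text
t 8.17 tcp [0.4583 0.2332 0.1369] jaw -44.98 zaxis [-0.002 -0.001 -1.   ] grip 0.0723 F [ 0.7 -0.1  0.2] q [ 0.41  0.42  2.   -0.    0.73  1.2 ]
```

View pics/e.png

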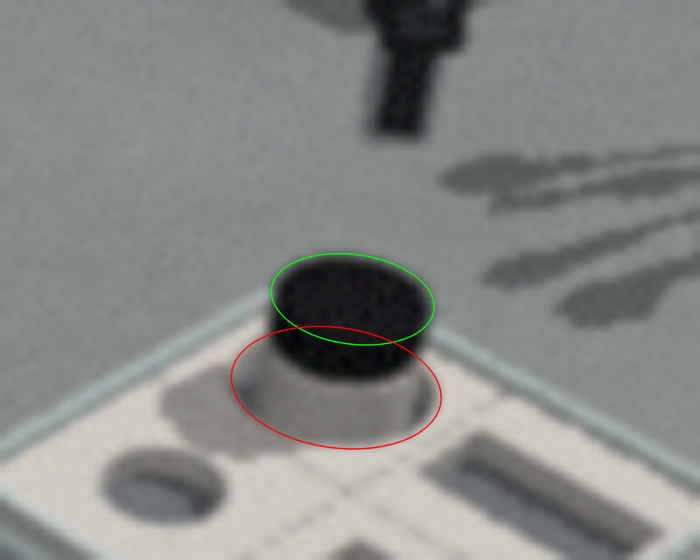

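Call:
send_rows(series=[[7.2, 1.2, -3.7, 0, 0, 0, 0.02], [7.2, 2.4, -7.4, 0, 0, 0, 0.042], [7.2, 3.6, -11.1, 0, 0, 0, 0.042], [7.2, 4.8, -14.8, 0, 0, 0, 0.042], [7.2, 6, -18.5, 0, 0, 0, 0.042], [7.2, 7.2, -22.2, 0, 0, 0, 0.042], [7.2, 8.4, -25.9, 0, 0, 0, 0.042], [7.2, 9.6, -29.6, 0, 0, 0, 0.042]])

```text
t: 8.93
tcp_pos: [0.5551, -0.0644, 0.1359]
tool_rot: [-2.876, -1.263, 0.001]
contact_force: [1.0, 0.7, 0.1]
grip_width: 0.0719
```

Call:
send_rows(series=[[7.2, 1.2, -3.7, 0, 0, 0, 0], [7.2, 2.4, -7.4, 0, 0, 0, 0], [7.2, 3.6, -11, 0, 0, 0, 0], [7.2, 4.6, -14.3, 0, 0, 0, 0], [7.2, 4.7, -14.4, -1, 0, 0, 0], [7.2, 4.7, -14.4, -2, 0, 0, 0], [7.2, 4.7, -14.4, -2, 0, 0, 0], [7.2, 4.7, -14.4, -2, 0, 0, 0]])

```text
t: 9.6
tcp_pos: [0.601, -0.2052, 0.1152]
tool_rot: [-2.874, -1.264, 0.003]
contact_force: [-0.3, -0.0, 0.5]
grip_width: 0.072
```

```bash
python3 st.py f; python3 - <<'E'
from ov import *
ov('scene',[(rect(.6038,-.2079,.058,.038,.038,47.3),(0,255,0))],(180,340,170,310),4,'pics/f.png')
E
```

```text
t 9.6 tcp [ 0.601  -0.2052  0.1152] jaw -42.54 zaxis [-0.003  0.001 -1.   ] grip 0.072 F [-0.3 -0.   0.5] q [-0.38  0.59  1.73  0.    0.82  0.37]
```

View pics/f.png

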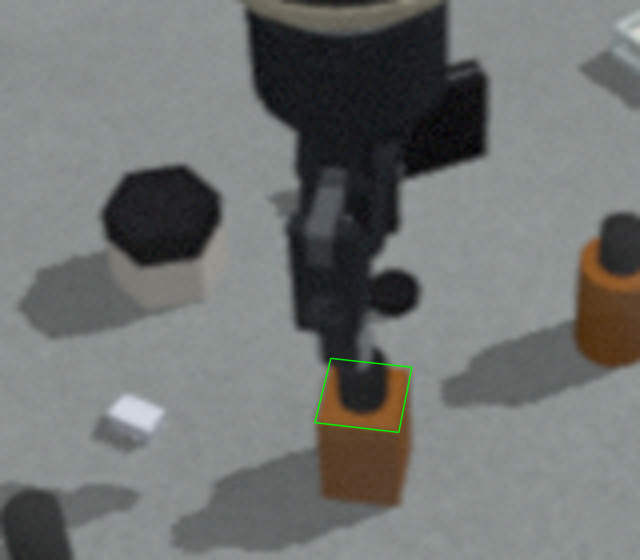

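Call:
send_rows(series=[[7.2, 0.1, -0.15, -2.5, 0, 0, 0], [7.2, 0.1, -0.15, -5, 0, 0, 0], [7.2, 0.1, -0.15, -7, 0, 0, 0], [7.2, 0.1, -0.15, -8.4, 0, 0, 0], [7.2, 0.1, -0.15, -9.2, 0, 0, 0], [7.2, 0.1, -0.15, -9.4, 0, 0, 0], [7.2, 0.1, -0.15, -9.4, 0, 0, 0], [3, 0.1, -0.15, -9.4, 0, 0, 0]])

```text
t: 10.37
tcp_pos: [0.6038, -0.2079, 0.0233]
tool_rot: [2.875, 1.264, 0.001]
contact_force: [0.2, -0.4, 0.2]
grip_width: 0.0615
```

Call:
send_rows(series=[[3, 0, 0, 0, 0, 0, 0], [3, 0, 0, 0, 0, 0, 0], [3, 0, 0, 0, 0, 0, 0], [3, 0, 0, 0, 0, 0, 0], [3, 0, 0, 0, 0, 0, 0], [3, 0, 0, 0, 0, 0, 0], [3, 0, 0, 0, 0, 0, 0], [3, 0, 0, 0, 0, 0, 0]])

```text
t: 11.03
tcp_pos: [0.6038, -0.2081, 0.0235]
tool_rot: [2.875, 1.263, 0.002]
contact_force: [-0.3, 1.3, 8.0]
grip_width: 0.0371
```

```bash
python3 st.py g; python3 - <<'E'
from ov import *
ov('scene',[(rect(.6038,-.2079,.058,.038,.038,47.3),(0,255,0))],(180,340,170,310),4,'pics/g.png')
E
```

```text
t 11.03 tcp [ 0.6038 -0.2081  0.0235] jaw -42.57 zaxis [ 0.002 -0.001 -1.   ] grip 0.0371 F [-0.3  1.3  8. ] q [-0.38  0.72  1.77  0.    0.65  0.36]
```

View pics/g.png

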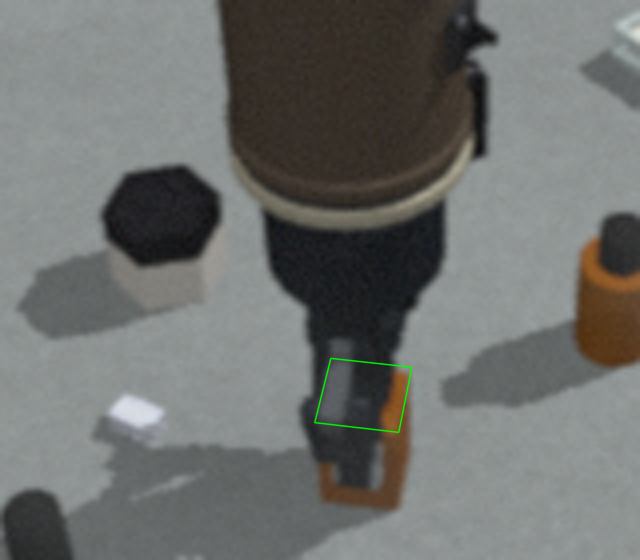

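Call:
send_rows(series=[[3, 0, 0, 1, 0, 0, 0], [3, 0, 0, 3, 0, 0, 0], [3, 0, 0, 6, 0, 0, 0], [3, 0, 0, 9.5, 0, 0, 0], [3, 0, 0, 12, 0, 0, 0.1], [3, -0.4, 3, 12.5, 0, 0, 0.2], [3, -0.8, 6.5, 12.5, 0, 0, 0.31], [3, -1.3, 10, 12.5, 0, 0, 0.42]])

```text
t: 11.8
tcp_pos: [0.5904, -0.1076, 0.1492]
tool_rot: [2.545, 1.839, 0.003]
contact_force: [0.3, 0.4, -2.0]
grip_width: 0.0374
```

Call:
send_rows(series=[[3, -0.5, 3.5, 0, 0, 0, 0.1], [3, -1, 7.2, 0, 0, 0, 0.21], [3, -1.5, 10.9, 0, 0, 0, 0.32], [3, -2, 14.6, 0, 0, 0, 0.432], [3, -2.5, 18.3, 0, 0, 0, 0.432], [3, -3, 22, 0, 0, 0, 0.432], [3, -3.3, 25, 0, 0, 0, 0.432], [3, -3.4, 25.9, 0, 0, 0, 0.432]])

```text
t: 12.47
tcp_pos: [0.5555, 0.1549, 0.1484]
tool_rot: [2.094, 2.341, 0.002]
contact_force: [0.0, -0.3, -0.8]
grip_width: 0.0376
```

Call:
send_rows(series=[[3, 0, 0, -1.5, 0, 0, 0], [3, 0, 0, -3.5, 0, 0, 0], [3, 0, 0, -5.5, 0, 0, 0], [3, 0, 0, -7, 0, 0, 0], [3, 0, 0, -7.5, 0, 0, 0], [3, 0, 0, -7.5, 0, 0, 0], [3, 0, 0, -7.5, 0, 0, 0], [3, 0, 0, -7.5, 0, 0, 0]])

```text
t: 13.13
tcp_pos: [0.5569, 0.151, 0.0735]
tool_rot: [2.097, 2.338, 0.002]
contact_force: [0.8, 0.5, -1.2]
grip_width: 0.0372
```

```bash
python3 st.py i; python3 - <<'E'
from ov import *
b=.0726-.0235+.0
from rig import ctrl
b=ctrl.get_state()['tcp_pos'][2]-.0235
x,y=.560,.1504
ov('scene',[(rect(x,y,b+.058,.038,.038,6.2),(0,255,0)),(rect(x,y,b,.038,.038,6.2),(0,255,0)),(rect(.560,.1504,.02,.056,.056,6.2),(0,0,255))],(340,460,110,210),6,'pics/i.png')
x,y=.5545,.1524
ov('top',[(rect(x,y,b+.058,.038,.038,6.2),(0,255,0)),(rect(x,y,b,.038,.038,6.2),(0,255,0)),(rect(x,y,.02,.056,.056,6.2),(0,0,255))],(120,220,160,250),6,'pics/i2.png')
E
```

```text
t 13.13 tcp [0.5569 0.151  0.0735] jaw 6.24 zaxis [ 0.002  0.    -1.   ] grip 0.0372 F [ 0.8  0.5 -1.2] q [ 0.21  0.58  1.9  -0.    0.66  0.1 ]
```

View pics/i.png

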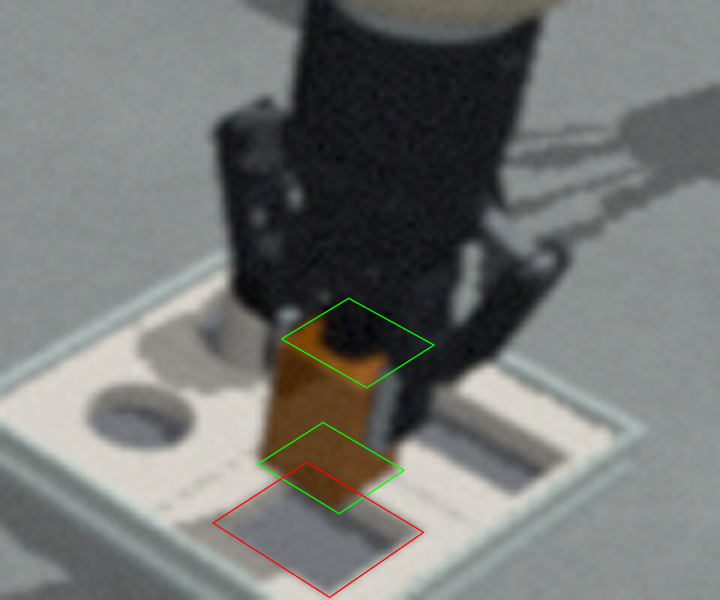

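View pics/i2.png

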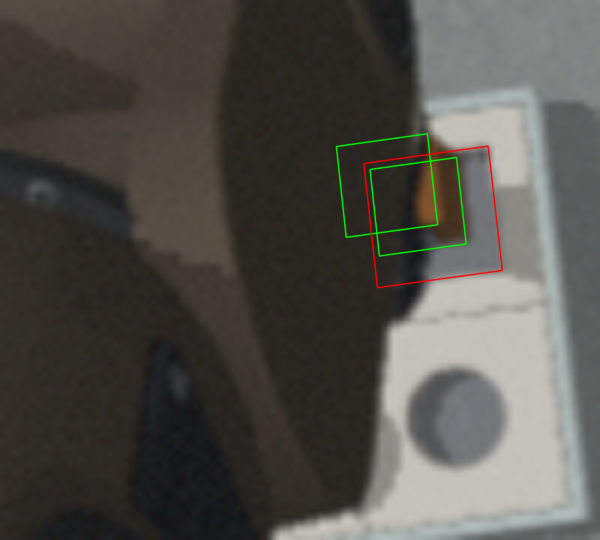

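Call:
send_rows(series=[[3, 0, 0, -1, 0, 0, 0], [3, 0, 0, -2, 0, 0, 0], [3, 0, 0, -2.9, 0, 0, 0], [3, 0, 0, -3.6, 0, 0, 0], [3, 0, 0, -4, 0, 0, 0], [3, 0, 0, -4.2, 0, 0, 0], [3, 0, 0, -4.3, 0, 0, 0], [3, 0, 0, -4.3, 0, 0, 0]])

```text
t: 13.9
tcp_pos: [0.5553, 0.1509, 0.0311]
tool_rot: [-2.097, -2.339, 0.001]
contact_force: [-16.6, -4.0, 51.4]
grip_width: 0.0373
```

Call:
send_rows(series=[[3, 0, 0, 0.15, 0, 0, 0], [3, 0, 0, 0.15, 0, 0, 0], [3, 0, 0, 0.15, 0, 0, 0], [3, 0, 0, 0.15, 0, 0, 0], [3, 0, 0, 0.15, 0, 0, 0], [3, 0, 0, 0.15, 0, 0, 0], [3, 0, 0, 0.15, 0, 0, 0], [3, 0, 0, 0.15, 0, 0, 0]])

```text
t: 14.57
tcp_pos: [0.5562, 0.1511, 0.0311]
tool_rot: [2.097, 2.339, 0.0]
contact_force: [-4.2, -1.6, 19.2]
grip_width: 0.037
```

```bash
python3 st.py j; python3 - <<'E'
from ov import *
x,y=.560,.1504
ov('scene',[(rect(x,y,.066,.038,.038,6.2),(0,255,0)),(rect(x,y,.02,.038,.038,6.2),(0,255,0)),(rect(.560,.1504,.02,.056,.056,6.2),(0,0,255))],(340,460,110,210),6,'pics/j.png')
E
```

```text
t 14.57 tcp [0.5562 0.1511 0.0311] jaw 6.24 zaxis [ 0.  0. -1.] grip 0.037 F [-4.2 -1.6 19.2] q [ 0.21  0.65  1.92 -0.    0.58  0.1 ]
```

View pics/j.png

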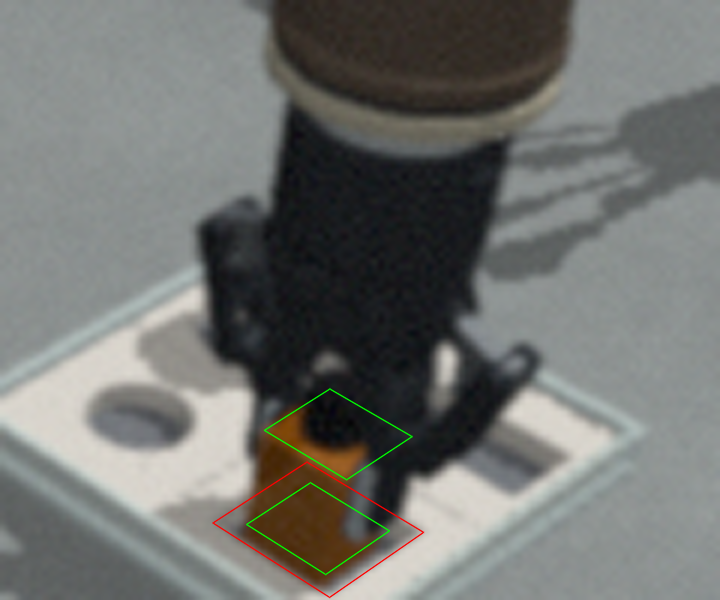

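Call:
send_rows(series=[[5.6, 0, 0, 0, 0, 0, 0], [5.6, 0, 0, 0, 0, 0, 0], [5.6, 0, 0, 0, 0, 0, 0], [5.6, 0, 0, 0.2, 0, 0, 0], [5.6, 0, 0, 1.5, 0, 0, 0], [5.6, 0, 0, 4, 0, 0, 0], [5.6, 0, 0, 7.5, 0, 0, 0], [5.6, 0, 0, 11, 0, 0, 0]])

```text
t: 15.33
tcp_pos: [0.5553, 0.1508, 0.1413]
tool_rot: [-2.096, -2.338, 0.003]
contact_force: [1.2, 0.2, 0.2]
grip_width: 0.0561
```

```bash
python3 st.py k; python3 - <<'E'
from ov import *
x,y=.560,.1504
ov('scene',[(rect(x,y,.066,.038,.038,6.2),(0,255,0)),(rect(.560,.1504,.02,.056,.056,6.2),(0,0,255))],(340,460,110,210),6,'pics/k.png')
E
```

```text
t 15.33 tcp [0.5553 0.1508 0.1413] jaw 6.24 zaxis [-0.002 -0.    -1.   ] grip 0.0561 F [1.2 0.2 0.2] q [0.21 0.49 1.85 0.   0.8  0.1 ]
```

View pics/k.png

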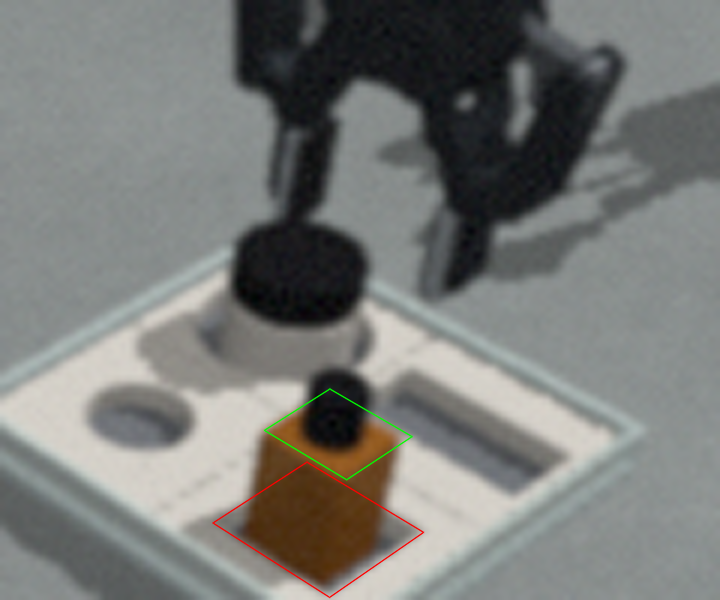

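Call:
send_rows(series=[[5.6, 0.25, -3.5, 0, 0, 0, 0.1], [5.6, 0.5, -7.4, 0, 0, 0, 0.2], [5.6, 0.75, -11.3, 0, 0, 0, 0.3], [5.6, 1, -15.2, 0, 0, 0, 0.4], [5.6, 1.25, -19.1, 0, 0, 0, 0.5], [5.6, 1.5, -23, 0, 0, 0, 0.6], [5.6, 1.75, -26.9, 0, 0, 0, 0.7], [5.6, 2, -30.8, 0, 0, 0, 0.78]])

```text
t: 16.1
tcp_pos: [0.5757, -0.1588, 0.1404]
tool_rot: [-1.042, -2.963, -0.0]
contact_force: [0.6, -0.4, 0.1]
grip_width: 0.0562
```

Call:
send_rows(series=[[5.6, 0.25, -3.9, 0, 0, 0, 0], [5.6, 0.5, -7.8, 0, 0, 0, 0], [5.6, 0.75, -11.7, 0, 0, 0, 0], [5.6, 1, -15.6, 0, 0, 0, 0], [5.6, 1.2, -19, 0, 0, 0, 0], [5.6, 1.2, -20.4, -1.5, 0, 0, 0], [5.6, 1.2, -20.4, -3, 0, 0, 0], [5.6, 1.2, -20.4, -3, 0, 0, 0]])

```text
t: 16.77
tcp_pos: [0.5862, -0.3611, 0.1074]
tool_rot: [-1.052, -2.956, -0.002]
contact_force: [-0.8, 0.6, -1.2]
grip_width: 0.056
```

```bash
python3 st.py l; python3 - <<'E'
from ov import *
ov('scene',[(circ(.589,-.3624,.072,.013),(0,255,0))],(120,270,210,350),4,'pics/l.png')
E
```

```text
t 16.77 tcp [ 0.5862 -0.3611  0.1074] jaw 50.83 zaxis [-0.004  0.003 -1.   ] grip 0.056 F [-0.8  0.6 -1.2] q [-0.6   0.66  1.6   0.    0.88 -1.48]
```

View pics/l.png

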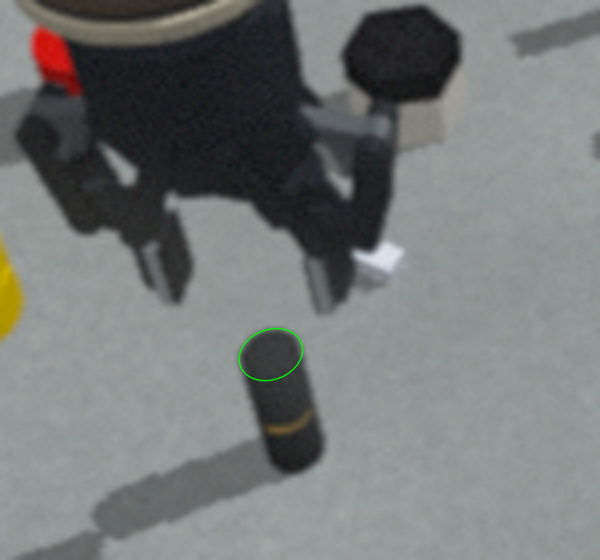

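Call:
send_rows(series=[[5.6, 0, 0, -2, 0, 0, 0], [5.6, 0, 0, -4, 0, 0, 0], [5.6, 0, 0, -6, 0, 0, 0], [5.6, 0, 0, -7.5, 0, 0, 0], [5.6, 0, 0, -8.2, 0, 0, 0], [5.6, 0, 0, -8.4, 0, 0, 0], [5.6, 0, 0, -8.4, 0, 0, 0], [5.6, 0, 0, -8.4, 0, 0, 0]])

```text
t: 17.53
tcp_pos: [0.5888, -0.3612, 0.0278]
tool_rot: [1.05, 2.96, -0.0]
contact_force: [0.2, -1.0, 0.9]
grip_width: 0.0562
```

```bash
python3 st.py m; python3 - <<'E'
from ov import *
ov('scene',[(circ(.589,-.3624,.072,.013),(0,255,0))],(120,270,210,350),4,'pics/m.png')
E
```

```text
t 17.53 tcp [ 0.5888 -0.3612  0.0278] jaw 50.95 zaxis [ 0.001 -0.001 -1.   ] grip 0.0562 F [ 0.2 -1.   0.9] q [-0.59  0.76  1.64  0.    0.74 -1.48]
```

View pics/m.png

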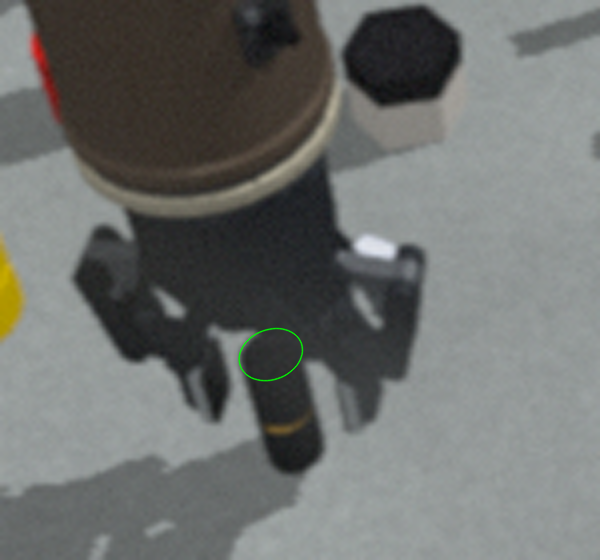

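Call:
send_rows(series=[[5.6, -0.1, 0, -0.35, 0, 0, 0], [5.6, -0.1, 0, -0.35, 0, 0, 0], [1.8, -0.1, 0, -0.35, 0, 0, 0], [1.8, -0.1, 0, -0.35, 0, 0, 0], [1.8, -0.1, 0, -0.35, 0, 0, 0], [1.8, -0.1, 0, -0.35, 0, 0, 0], [1.8, -0.1, 0, -0.35, 0, 0, 0], [1.8, -0.1, 0, -0.35, 0, 0, 0]])

```text
t: 18.3
tcp_pos: [0.5872, -0.361, 0.0234]
tool_rot: [1.05, 2.961, -0.0]
contact_force: [-1.2, 0.1, 4.3]
grip_width: 0.0247
```

```bash
python3 st.py n; python3 - <<'E'
from ov import *
ov('scene',[(circ(.589,-.3624,.072,.013),(0,255,0))],(120,270,210,350),4,'pics/n.png')
E
```

```text
t 18.3 tcp [ 0.5872 -0.361   0.0234] jaw 50.93 zaxis [ 0. -0. -1.] grip 0.0247 F [-1.2  0.1  4.3] q [-0.6   0.77  1.64 -0.    0.73 -1.48]
```

View pics/n.png

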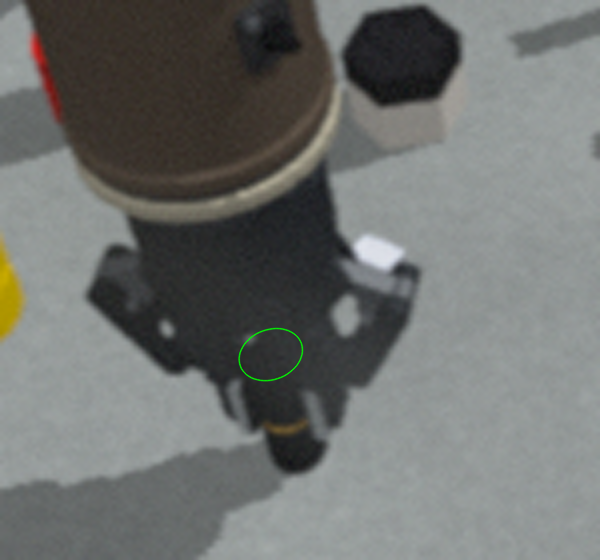

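Call:
send_rows(series=[[1.8, 0, 0, 1, 0, 0, 0], [1.8, 0, 0, 3.5, 0, 0, 0], [1.8, 0, 0, 7, 0, 0, 0], [1.8, 0, 0, 10.5, 0, 0, 0], [1.8, -0.5, 2, 12.5, 0, 0, 0], [1.8, -1.3, 5.5, 13, 0, 0, 0], [1.8, -2.2, 9.3, 13, 0, 0, 0], [1.8, -3.1, 13.1, 13, 0, 0, 0]])

```text
t: 19.07
tcp_pos: [0.5558, -0.2291, 0.1546]
tool_rot: [1.051, 2.959, -0.0]
contact_force: [0.7, 0.8, -1.0]
grip_width: 0.0246
```

Call:
send_rows(series=[[1.8, -0.9, 3.8, 0, 0, 0, 0], [1.8, -1.8, 7.6, 0, 0, 0, 0], [1.8, -2.7, 11.4, 0, 0, 0, 0], [1.8, -3.6, 15.2, 0, 0, 0, 0], [1.8, -4.5, 19, 0, 0, 0, 0], [1.8, -5.4, 22.8, 0, 0, 0, 0], [1.8, -6.3, 26.6, 0, 0, 0, 0], [1.8, -7.2, 30.4, 0, 0, 0, 0]])

```text
t: 19.73
tcp_pos: [0.4835, 0.0757, 0.154]
tool_rot: [1.05, 2.96, 0.001]
contact_force: [0.7, 0.5, -0.5]
grip_width: 0.0243
```

Call:
send_rows(series=[[1.8, -0.8, 3.5, 0, 0, 0, 0], [1.8, -1.4, 6, 0, 0, 0, 0], [1.8, -1.6, 6.8, -1.5, 0, 0, 0], [1.8, -1.6, 6.8, -4, 0, 0, 0], [1.8, -1.6, 6.8, -6.5, 0, 0, 0], [1.8, -1.6, 6.8, -8.5, 0, 0, 0], [1.8, -1.6, 6.8, -8.7, 0, 0, 0], [1.8, -1.6, 6.8, -8.7, 0, 0, 0]])

```text
t: 20.4
tcp_pos: [0.4675, 0.1419, 0.066]
tool_rot: [-1.05, -2.959, 0.002]
contact_force: [-0.5, -0.3, 0.3]
grip_width: 0.025
```

```bash
python3 st.py o; python3 - <<'E'
from ov import *
from rig import ctrl
b=ctrl.get_state()['tcp_pos'][2]-.0234
x,y=.4715,.1410
ov('scene',[(circ(x,y,b,.013),(0,255,0)),(circ(x,y,b+.072,.013),(0,255,0)),(circ(x,y,.02,.022),(0,0,255))],(320,440,110,210),6,'pics/o.png')
x,y=.4655,.1427
ov('top',[(circ(x,y,b,.013),(0,255,0)),(circ(x,y,b+.072,.013),(0,255,0)),(circ(x,y,.02,.022),(0,0,255))],(140,240,180,270),6,'pics/o2.png')
E
```

```text
t 20.4 tcp [0.4675 0.1419 0.066 ] jaw 50.93 zaxis [-0.002 -0.    -1.   ] grip 0.025 F [-0.5 -0.3  0.3] q [ 0.23  0.51  2.1   0.    0.53 -0.66]
```

View pics/o.png

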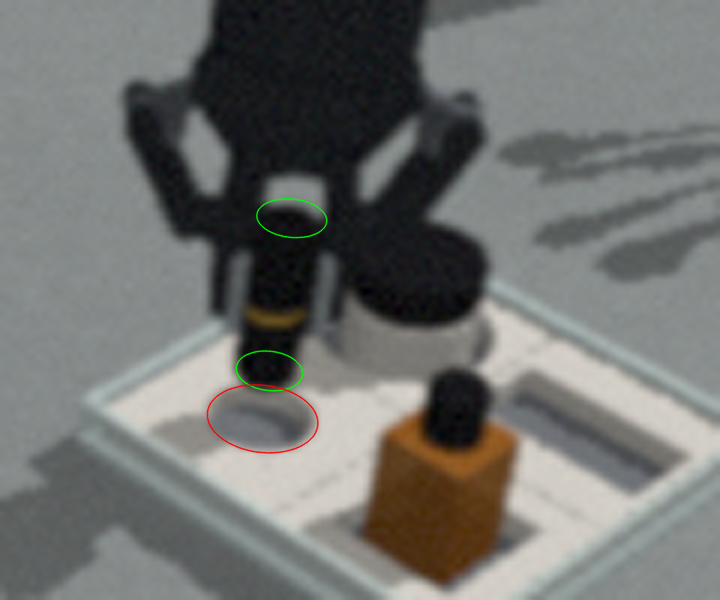

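View pics/o2.png

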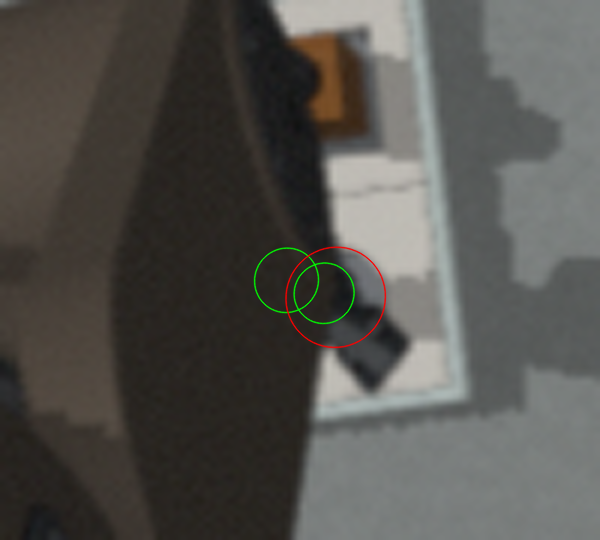

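Call:
send_rows(series=[[1.8, 0, 0, -0.8, 0, 0, 0], [1.8, 0, 0, -1.6, 0, 0, 0], [1.8, 0, 0, -2.3, 0, 0, 0], [1.8, 0, 0, -2.8, 0, 0, 0], [1.8, 0, 0, -3.1, 0, 0, 0], [1.8, 0, 0, -3.3, 0, 0, 0], [1.8, 0, 0, -3.4, 0, 0, 0], [1.8, 0, 0, -3.4, 0, 0, 0]])

```text
t: 21.17
tcp_pos: [0.4681, 0.142, 0.0321]
tool_rot: [-1.05, -2.961, 0.0]
contact_force: [-0.0, 0.3, -1.5]
grip_width: 0.0243
```

Call:
send_rows(series=[[1.8, 0, 0, -0.05, 0, 0, 0], [1.8, 0, 0, -0.1, 0, 0, 0], [1.8, 0, 0, -0.1, 0, 0, 0], [1.8, 0, 0, -0.12, 0, 0, 0], [1.8, 0, 0, -0.12, 0, 0, 0], [1.8, 0, 0, -0.12, 0, 0, 0], [1.8, 0, 0, -0.12, 0, 0, 0], [1.8, 0, 0, -0.12, 0, 0, 0]])

```text
t: 21.83
tcp_pos: [0.4683, 0.1421, 0.0314]
tool_rot: [1.05, 2.96, 0.0]
contact_force: [-0.7, -0.5, 4.5]
grip_width: 0.0247
```

```bash
python3 st.py p; python3 - <<'E'
from ov import *
x,y=.4715,.1410
ov('scene',[(circ(x,y,.08,.013),(0,255,0)),(circ(x,y,.02,.022),(0,0,255))],(320,440,110,210),6,'pics/p.png')
E
```

```text
t 21.83 tcp [0.4683 0.1421 0.0314] jaw 50.94 zaxis [ 0.  0. -1.] grip 0.0247 F [-0.7 -0.5  4.5] q [ 0.23  0.58  2.12 -0.    0.45 -0.66]
```

View pics/p.png

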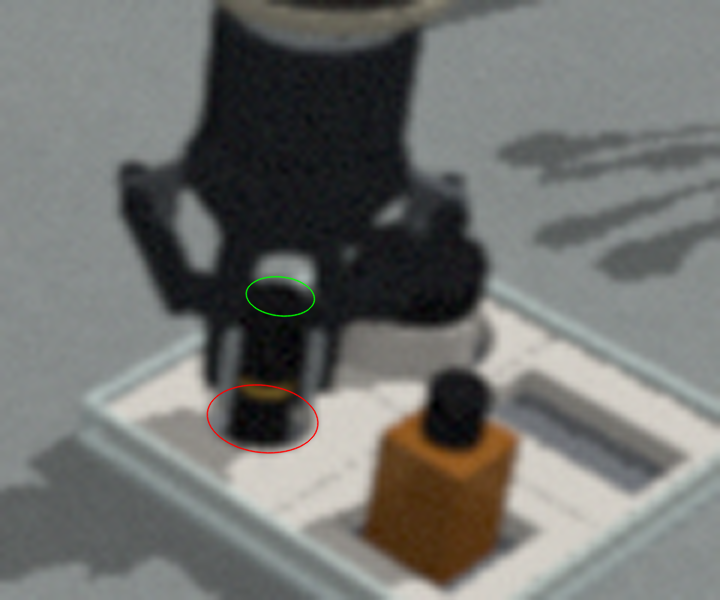

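Contact force at exactly the seated height; release.

Call:
send_rows(series=[[4.4, 0, 0, 0, 0, 0, 0], [4.4, 0, 0, 0, 0, 0, 0], [4.4, 0, 0, 0, 0, 0, 0], [4.4, 0, 0, 0.2, 0, 0, 0], [4.4, 0, 0, 1.5, 0, 0, 0], [4.4, 0, 0, 4, 0, 0, 0], [4.4, 0, 0, 7.5, 0, 0, 0], [4.4, 0, 0, 11, 0, 0, 0]])

```text
t: 22.6
tcp_pos: [0.4672, 0.1418, 0.1419]
tool_rot: [-1.05, -2.959, 0.002]
contact_force: [1.4, 0.0, 0.0]
grip_width: 0.0437
```

```bash
python3 st.py q; python3 - <<'E'
from ov import *
x,y=.4715,.1410
ov('scene',[(circ(x,y,.08,.013),(0,255,0)),(circ(x,y,.02,.022),(0,0,255))],(320,440,110,210),6,'pics/q.png')
E
```

```text
t 22.6 tcp [0.4672 0.1418 0.1419] jaw 50.93 zaxis [-0.002 -0.    -1.   ] grip 0.0437 F [1.4 0.  0. ] q [ 0.23  0.38  2.05  0.    0.71 -0.66]
```

View pics/q.png

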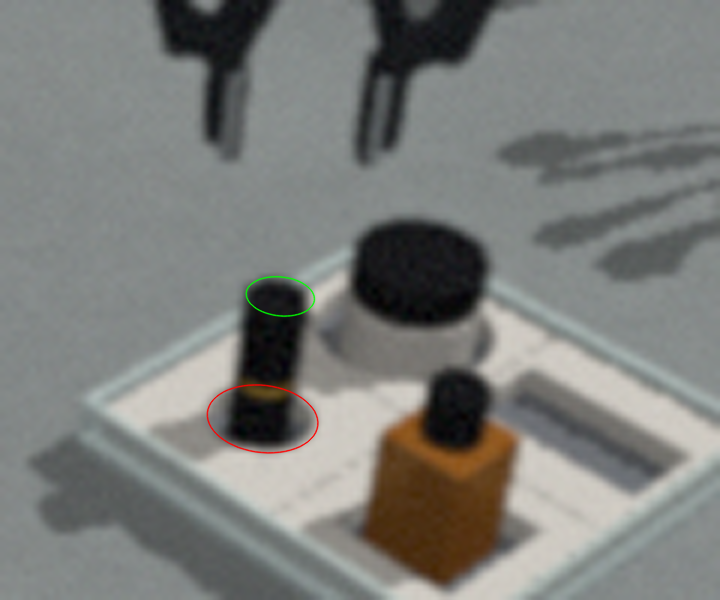

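Call:
send_rows(series=[[4.4, -0.4, -2.5, 0, 0, 0, -0.12], [4.4, -0.8, -5, 0, 0, 0, -0.24], [4.4, -1.2, -7.5, 0, 0, 0, -0.36], [4.4, -1.6, -10, 0, 0, 0, -0.48], [4.4, -2, -12.5, 0, 0, 0, -0.6], [4.4, -2.4, -15, 0, 0, 0, -0.72], [4.4, -2.7, -18, 0, 0, 0, -0.84], [4.4, -3, -20.1, 0, 0, 0, -0.96]])

```text
t: 23.37
tcp_pos: [0.4377, -0.0607, 0.141]
tool_rot: [2.305, 2.134, -0.0]
contact_force: [0.6, 0.1, 0.3]
grip_width: 0.0438
```

Call:
send_rows(series=[[4.4, 0, 0, 0, 0, 0, -0.12], [4.4, 0, 0, -1.5, 0, 0, -0.131], [4.4, 0, 0, -3, 0, 0, -0.131], [4.4, 0, 0, -4.5, 0, 0, -0.131], [4.4, 0, 0, -5, 0, 0, -0.131], [4.4, 0, 0, -5, 0, 0, -0.131], [4.4, 0, 0, -5, 0, 0, -0.131], [4.4, 0, 0, -5, 0, 0, -0.131]])

```text
t: 24.03
tcp_pos: [0.4385, -0.059, 0.0916]
tool_rot: [2.434, 1.986, 0.001]
contact_force: [0.3, 0.0, 0.4]
grip_width: 0.0438
```

```bash
python3 st.py r; python3 - <<'E'
from ov import *
ov('scene',[(rect(.4397,-.0592,.06,.064,.020,78.),(0,255,0))],(220,360,120,240),5,'pics/r.png')
E
```

```text
t 24.03 tcp [ 0.4385 -0.059   0.0916] jaw -11.56 zaxis [ 0.001 -0.    -1.   ] grip 0.0438 F [0.3 0.  0.4] q [-0.2   0.42  2.19  0.    0.53 -0.  ]
```

View pics/r.png

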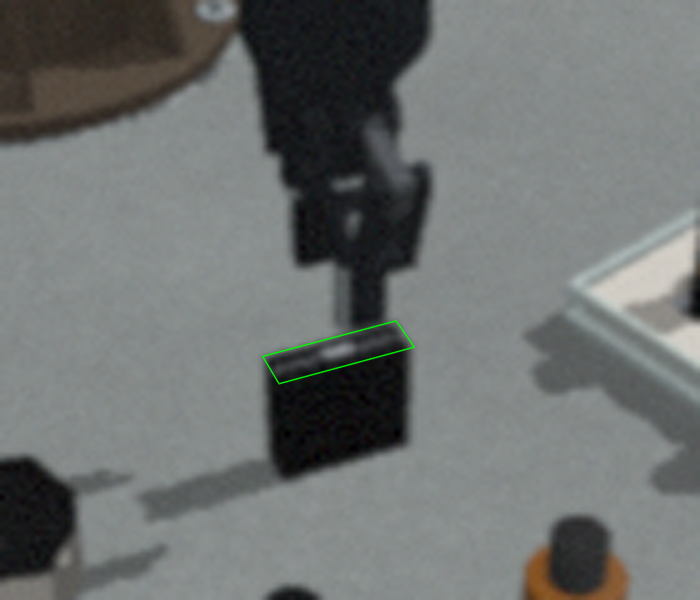

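Call:
send_rows(series=[[4.4, 0, 0, -1.5, 0, 0, 0], [4.4, 0, 0, -3, 0, 0, 0], [4.4, 0, 0, -4.5, 0, 0, 0], [4.4, 0, 0, -5.7, 0, 0, 0], [4.4, 0, 0, -6.4, 0, 0, 0], [4.4, 0, 0, -6.8, 0, 0, 0], [4.4, 0, 0, -6.8, 0, 0, 0], [4.4, 0, 0, -6.8, 0, 0, 0]])

```text
t: 24.8
tcp_pos: [0.4384, -0.059, 0.0235]
tool_rot: [2.434, 1.986, 0.0]
contact_force: [0.9, -0.6, -0.3]
grip_width: 0.0438
```

Call:
send_rows(series=[[1.2, 0, 0, 0, 0, 0, 0], [1.2, 0, 0, 0, 0, 0, 0], [1.2, 0, 0, 0, 0, 0, 0], [1.2, 0, 0, 0, 0, 0, 0], [1.2, 0, 0, 0, 0, 0, 0], [1.2, 0, 0, 0, 0, 0, 0], [1.2, 0, 0, 0, 0, 0, 0], [1.2, 0, 0, 0, 0, 0, 0]])

```text
t: 25.47
tcp_pos: [0.4385, -0.0591, 0.0237]
tool_rot: [2.433, 1.986, 0.001]
contact_force: [-1.5, -0.6, 6.3]
grip_width: 0.0196
```

```bash
python3 st.py s; python3 - <<'E'
from ov import *
ov('scene',[(rect(.4397,-.0592,.06,.064,.020,78.),(0,255,0))],(220,360,120,240),5,'pics/s.png')
E
```

```text
t 25.47 tcp [ 0.4385 -0.0591  0.0237] jaw -11.57 zaxis [ 0.001 -0.    -1.   ] grip 0.0196 F [-1.5 -0.6  6.3] q [-0.2   0.56  2.23 -0.    0.36 -0.  ]
```

View pics/s.png

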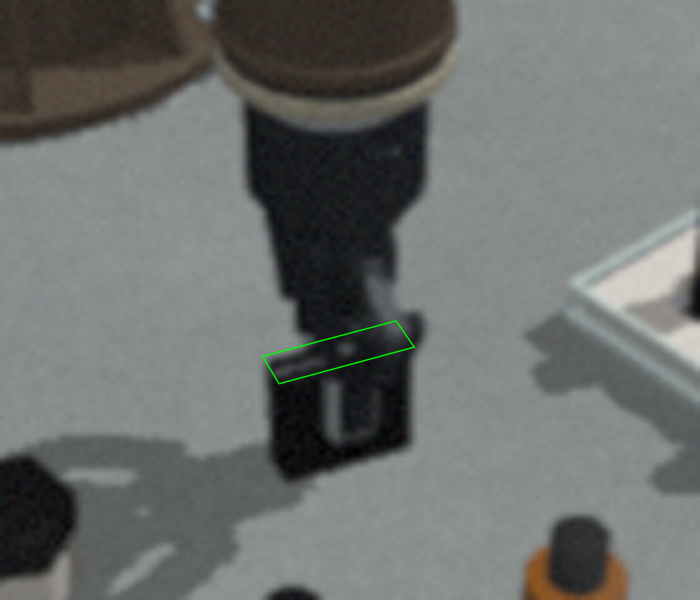

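Call:
send_rows(series=[[1.2, 0, 0, 1, 0, 0, 0], [1.2, 0, 0, 3.5, 0, 0, 0], [1.2, 0, 0, 7, 0, 0, 0], [1.2, 0, 0, 10.5, 0, 0, -0.1], [1.2, 0.3, 0.8, 13, 0, 0, -0.21], [1.2, 0.9, 2.8, 14, 0, 0, -0.32], [1.2, 1.9, 5.3, 14, 0, 0, -0.43], [1.2, 2.9, 8, 14, 0, 0, -0.54]])

```text
t: 26.23
tcp_pos: [0.468, 0.0215, 0.1647]
tool_rot: [2.879, 1.254, 0.004]
contact_force: [0.5, -0.9, -0.1]
grip_width: 0.0192
```

Call:
send_rows(series=[[1.2, 1, 2.8, 0, 0, 0, -0.1], [1.2, 2, 5.6, 0, 0, 0, -0.2], [1.2, 3, 8.4, 0, 0, 0, -0.3], [1.2, 4, 11.2, 0, 0, 0, -0.4], [1.2, 5, 14, 0, 0, 0, -0.5], [1.2, 6, 16.8, 0, 0, 0, -0.6], [1.2, 7, 19.6, 0, 0, 0, -0.7], [1.2, 7.9, 21.7, 0, 0, 0, -0.72]])

```text
t: 26.9
tcp_pos: [0.5464, 0.2403, 0.1635]
tool_rot: [-3.137, -0.162, -0.001]
contact_force: [0.9, -0.9, -0.3]
grip_width: 0.0194
```

Call:
send_rows(series=[[1.2, 0.1, 0.3, 0, 0, 0, 0], [1.2, 0.1, 0.3, 0, 0, 0, 0], [1.2, 0.1, 0.3, -2, 0, 0, 0], [1.2, 0.1, 0.3, -4.5, 0, 0, 0], [1.2, 0.1, 0.3, -7, 0, 0, 0], [1.2, 0.1, 0.3, -9, 0, 0, 0], [1.2, 0.1, 0.3, -9.5, 0, 0, 0], [1.2, 0.1, 0.3, -9.5, 0, 0, 0]])

```text
t: 27.57
tcp_pos: [0.5459, 0.2397, 0.0671]
tool_rot: [3.136, 0.17, -0.005]
contact_force: [-0.1, -0.7, -0.6]
grip_width: 0.0195
```

```bash
python3 st.py u; python3 - <<'E'
from ov import *
from rig import ctrl
b=ctrl.get_state()['tcp_pos'][2]-.0237
x,y=.5504,.2396
ov('scene',[(rect(x,y,b,.064,.02,6.2),(0,255,0)),(rect(x,y,b+.06,.064,.02,6.2),(0,255,0)),(rect(x,y,.02,.078,.038,6.2),(0,0,255))],(350,470,110,210),6,'pics/u.png')
x,y=.5448,.2418
ov('top',[(rect(x,y,b,.064,.02,6.2),(0,255,0)),(rect(x,y,b+.06,.064,.02,6.2),(0,255,0)),(rect(x,y,.02,.078,.038,6.2),(0,0,255))],(110,220,160,260),6,'pics/u2.png')
E
```

```text
t 27.57 tcp [0.5459 0.2397 0.0671] jaw -83.78 zaxis [-0.003 -0.001 -1.   ] grip 0.0195 F [-0.1 -0.7 -0.6] q [ 0.36  0.61  1.85 -0.    0.68  1.83]
```

View pics/u.png

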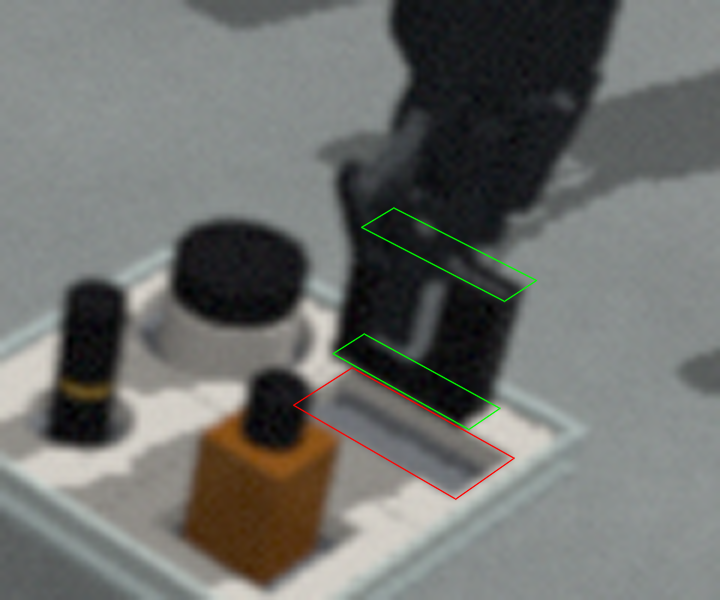

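View pics/u2.png

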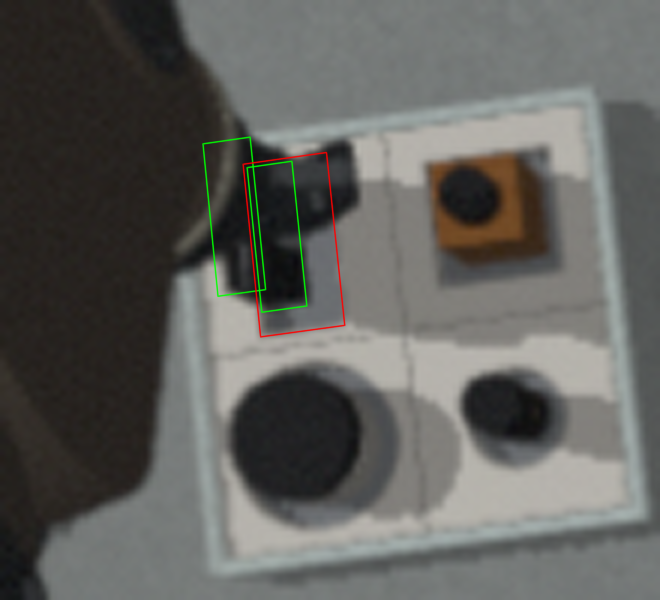

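Call:
send_rows(series=[[1.2, 0.05, 0, -0.8, 0, 0, 0], [1.2, 0.1, 0, -1.6, 0, 0, 0], [1.2, 0.1, 0, -2.3, 0, 0, 0], [1.2, 0.1, 0, -2.8, 0, 0, 0], [1.2, 0.1, 0, -3.1, 0, 0, 0], [1.2, 0.1, 0, -3.3, 0, 0, 0], [1.2, 0.1, 0, -3.4, 0, 0, 0], [1.2, 0.1, 0, -3.4, 0, 0, 0]])

```text
t: 28.33
tcp_pos: [0.5481, 0.2411, 0.0339]
tool_rot: [3.137, 0.171, -0.0]
contact_force: [-1.3, 0.0, -0.2]
grip_width: 0.0193
```

Call:
send_rows(series=[[1.2, 0, 0, -0.1, 0, 0, 0], [1.2, 0, 0, -0.15, 0, 0, 0], [1.2, 0, 0, -0.2, 0, 0, 0], [1.2, 0, 0, -0.25, 0, 0, 0], [1.2, 0, 0, -0.25, 0, 0, 0], [1.2, 0, 0, -0.25, 0, 0, 0], [1.2, 0, 0, -0.25, 0, 0, 0], [1.2, 0, 0, -0.25, 0, 0, 0]])

```text
t: 29.0
tcp_pos: [0.5482, 0.2411, 0.0318]
tool_rot: [-3.137, -0.171, -0.0]
contact_force: [-1.3, -0.2, 3.9]
grip_width: 0.0191
```

```bash
python3 st.py v; python3 - <<'E'
from ov import *
x,y=.5504,.2396
ov('scene',[(rect(x,y,.068,.064,.02,6.2),(0,255,0)),(rect(x,y,.02,.078,.038,6.2),(0,0,255))],(350,470,110,210),6,'pics/v.png')
E
```

```text
t 29.0 tcp [0.5482 0.2411 0.0318] jaw -83.77 zaxis [ 0.  0. -1.] grip 0.0191 F [-1.3 -0.2  3.9] q [0.36 0.67 1.86 0.   0.61 1.83]
```

View pics/v.png

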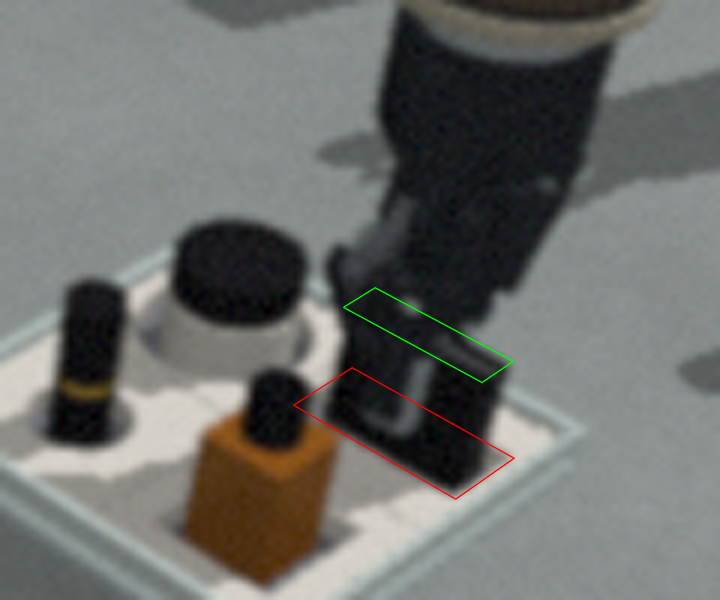

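Call:
send_rows(series=[[3.8, 0, 0, 0, 0, 0, 0], [3.8, 0, 0, 0, 0, 0, 0], [3.8, 0, 0, 0, 0, 0, 0], [3.8, 0, 0, 0.2, 0, 0, 0], [3.8, 0, 0, 1.5, 0, 0, 0], [3.8, 0, 0, 4.5, 0, 0, 0], [3.8, 0, 0, 8.5, 0, 0, 0], [3.8, 0, 0, 12.5, 0, 0, 0]])

```text
t: 29.77
tcp_pos: [0.5474, 0.2407, 0.1583]
tool_rot: [3.136, 0.171, -0.002]
contact_force: [1.8, 0.5, -0.8]
grip_width: 0.0381
```

Call:
send_rows(series=[[3.8, 0, 0, 2, 0, 0, 0], [3.8, 0, -4, 3, 0, 0, 0], [3.8, 0, -8, 3, 0, 0, 0], [3.8, 0, -12, 3, 0, 0, 0], [3.8, 0, -16, 3, 0, 0, 0], [3.8, 0, -20, 3, 0, 0, 0], [3.8, 0, -24, 3, 0, 0, 0], [3.8, 0, -28, 3, 0, 0, 0]])

```text
t: 30.43
tcp_pos: [0.5478, -0.0408, 0.1878]
tool_rot: [3.137, 0.171, 0.002]
contact_force: [1.3, 0.0, 0.2]
grip_width: 0.0384
```

Call:
send_rows(series=[[3.8, 0, -4, 0, 0, 0, 0], [3.8, 0, -8, 0, 0, 0, 0], [3.8, 0, -12, 0, 0, 0, 0], [3.8, 0, -16, 0, 0, 0, 0], [3.8, 0, -20, 0, 0, 0, 0], [3.8, 0, -20, 0, 0, 0, 0], [3.8, 0, -20, 0, 0, 0, 0], [3.8, 0, -20, 0, 0, 0, 0]])

```text
t: 31.1
tcp_pos: [0.5478, -0.2388, 0.1871]
tool_rot: [-3.137, -0.169, 0.0]
contact_force: [-0.2, 0.5, 0.0]
grip_width: 0.0378
```

```bash
python3 st.py w; python3 - <<'E'
from ov import *
its=[(rect(.5504,.2396,.068,.064,.02,6.2),(0,255,0)),(circ(.4715,.141,.08,.013),(0,255,0)),(circ(.462,.2306,.058,.028),(0,255,0)),(rect(.56,.1504,.066,.038,.038,6.2),(0,255,0))]
ov('scene',its,(320,460,120,220),5,'pics/w.png')
t=load('top');c=cloud(t)
for n,(x,y,h,r) in dict(jar=(.459,.2315,.058,.03),sqbody=(.557,.151,.066,.03),cap=(.557,.151,.088,.03),lip=(.468,.142,.08,.025),comp=(.547,.241,.068,.04),hexj=(.427,-.221,.05,.04),rb=(.6,-.059,.08,.03)).items():
    m=(t['z_map']>0)&(np.hypot(c[...,0]-x,c[...,1]-y)<r)&(abs(c[...,2]-h)<.006)
    if m.sum()<10: print(n,m.sum());continue
    print(n,m.sum(),c[m].mean(0).round(4),'z spread',c[m][:,2].std().round(4),[np.round(a,1) for a in cv2.minAreaRect((c[m][:,:2]*1000).astype(np.float32))])
E
```

```text
t 31.1 tcp [ 0.5478 -0.2388  0.1871] jaw -83.82 zaxis [-0.  0. -1.] grip 0.0378 F [-0.2  0.5  0. ] q [-0.46  0.45  1.77  0.    0.92  1.  ]
jar 370 [0.4564 0.2322 0.0567] z spread 0.002 [array([456.7, 232.7]), array([54.9, 54.3]), np.float64(30.4)]
sqbody 141 [0.5525 0.1462 0.0648] z spread 0.0023 [array([554.5, 149.3]), array([38.3, 38.8]), np.float64(6.3)]
cap 70 [0.5542 0.149  0.0863] z spread 0.0018 [array([553.8, 148.6]), array([23.1, 20.7]), np.float64(85.2)]
lip 82 [0.466  0.1404 0.0787] z spread 0.0019 [array([466.5, 140.3]), array([22.6, 25. ]), np.float64(83.7)]
comp 193 [0.5467 0.2408 0.0663] z spread 0.0019 [array([546.9, 241.1]), array([64.2, 20.8]), np.float64(5.9)]
hexj 0
rb 69 [ 0.6001 -0.0587  0.0786] z spread 0.002 [array([600.6, -59. ]), array([20.2, 23.2]), np.float64(88.9)]
```

View pics/w.png

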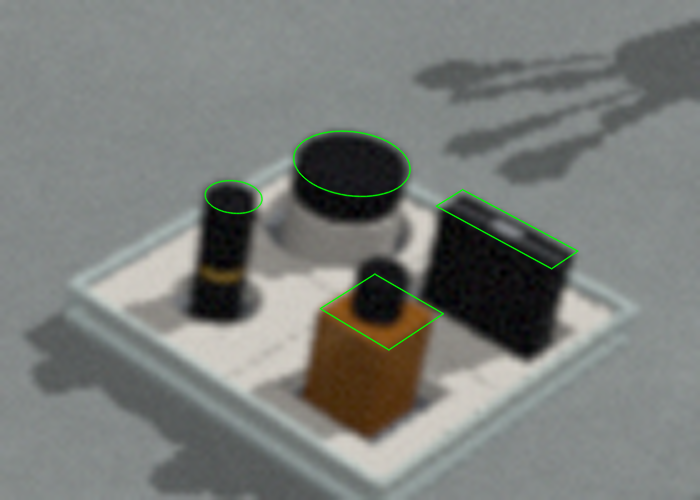

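View pics/top_w.png

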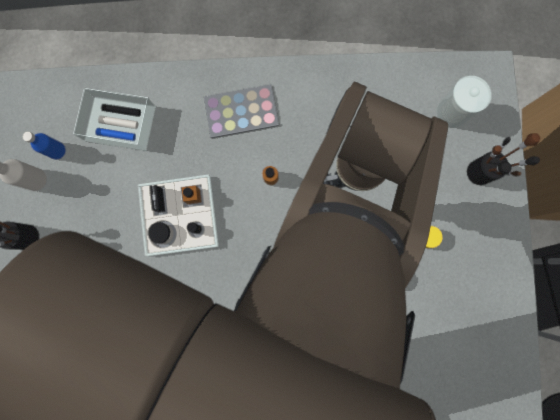

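```bash
python3 - <<'E'
from h import *
a=cv2.imread('pics/scene0.png');b=cv2.imread('pics/scene_g.png');w=cv2.imread('pics/scene_w.png')
print(np.abs(a[205:250,200:240].astype(int)-w[205:250,200:240]).mean(),np.abs(a[220:265,320:350].astype(int)-w[220:265,320:350]).mean())
cv2.imwrite('pics/cmp.png',np.hstack([cv2.resize(i[190:300,60:360],None,fx=1.3,fy=1.3) for i in(a,w)]))
E
```

```text
6.655925925925926 3.0617283950617282
```

View pics/cmp.png

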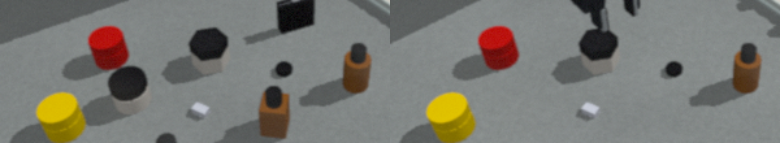

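Everything else is unmoved: the hex jar, round bottle, red and yellow jars, pot and sharpener stand where they were. Handing in.

```bash
python3 -c "
from rig import ctrl
print(ctrl.hand_in())"
```

```text
the job is handed in; nothing more can be done
None
```

All four items are packed in the order asked: the round jar in the wide well, the square bottle in the square well, the lipstick in the narrow well and the compact on its edge in the slot. It took about 31 s of the 112 s allowed, and the job is handed in.

**Seating:** each item met the floor at the expected seated height before I let go. The top camera's depth then put the tops about 1–2 mm below the expected 58, 88, 80 and 68 mm, which is close to the same camera's error on the table. The final scene picture shows all four upright inside their wells.

**Left alone:** the before and after scene pictures show the six-sided jar, round bottle, red and yellow jars, sharpener and small pot unmoved. The arm hid the six-sided jar from the top camera at the end, so that jar was checked in the scene picture only.

**What disagreed or went less smoothly:**
- **Cameras:** the two differ by about 3–6 mm in x, so I used their average; the wells have enough clearance for that.
- **Square bottle:** it was pressed onto the well floor with about 51 N at the wrist for a moment. I eased it to 19 N before release; the wrist limit is 120 N. From the pictures the gripper's body was not touching anything.

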